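# Fill the charging dock and stack the emptied battery tray

## Task

Fill the charging dock: take the battery pack out of the part-filled blue tray and seat it in the dock's free bay, contact tongue pushed in under the hood against its spring and tail tipped down behind the lip until the pack lies flat. Then stack the emptied tray squarely on the other empty blue tray, which stays flat on the bench, so that its foot nests in the rim. Leave the packs already in the dock in place and the things lying around the work alone.

Things in the scene. Friction and masses are not known exactly. Their poses are not given: they have to be found in the camera images.
- dock: Charging dock, grey with yellow hood and lips, fixed; x -96 to +74, y -107 to +107, 39 mm high. Origin: on the bench under the middle bay's centre, z up. Three bays along x at y -66, 0, +66, each 50 mm wide, floor z 8, walls between to z 26; two hold packs. -x end of each: copper spring pad under the hood; +x end: low lip. A level pack cannot be let in.
- free_bay: Green label on the floor of the one free bay (any of the three). Origin: on the bay floor, at the centre of where the pack belongs; +x to the lip, -x to the spring pad, z up. A pack that is home has its origin here and axes along these, tongue at -x, held against the lip by the spring. Pack enters tongue first, tail up 8 to 15 degrees, presses the pad back 8 to 16 mm, then the tail tips down.
- pad_face (a point): Middle of the free bay's spring pad face as it stands at the start (fixed mark, does not follow the pad): x -57 in free_bay. Pad face 44 mm wide, 2 to 22 mm above the bay floor. It gives by up to 18 mm towards -x, pushing back with 5 N at once, 9 N with a pack home, 14 N right in. Pad to lip is 122 mm, a pack is 130 mm.
- hood_edge (a point): Middle of the lower front edge of the yellow hood over the free bay's pad: x -55, z 25 in free_bay. The hood is 6 mm thick and reaches from here to -x; the pack's 16 mm high tongue goes under it.
- lip_top (a point): Middle of the inner upper edge of the free bay's yellow lip: x +65, z 14 in free_bay. The lip is 9 mm thick, 50 mm wide; the pack's tail ends up behind it, on the bay floor.
- pack_3: Battery pack to move, 130 x 46 mm, 0.25 to 0.5 kg; lies loose, roughly along tray_b in its left (+y) bay. Origin: centre of underside; z up, +x to the tail. Black body x -39 to +65, 34 mm high; at -x a grey contact tongue, x -65 to -39, 36 wide, 16 high. Orange grip ridge on top: x -20 to +36, 22 mm wide, z 34 to 57; pinch it across y.
- pack_1: Battery pack like pack_3 (same size and axes), already home in the dock.
- pack_2: Battery pack like pack_3 (same size and axes), already home in the dock.
- tray_b: The part-filled blue stacking tray, 150 (x) by 132 (y) by 42 mm high, about 0.3 kg. Origin: centre of underside, z up. Two bays along x centred at y +33 and -33, each 54 x 138 mm, floor z 12; outer walls 6 mm thick. Below z 8 the foot is stepped in to 132 x 114 mm. Holds pack_3; to be emptied.
- tray_c: The empty blue stacking tray, 150 (x) by 132 (y) by 42 mm high, about 0.3 kg. Origin: centre of underside, z up. Two bays along x centred at y +33 and -33, each 54 x 138 mm, floor z 12; outer walls 6 mm thick. Below z 8 the foot is stepped in to 132 x 114 mm. Stands loose on the bench.
- tray_b_grip (a point): Middle of the top edge of the wall between tray_b's bays, 33 mm above its underside: the place to pinch the empty tray. The wall lies along the tray's x, is 12 mm thick and rises 21 mm above the bay floors.
- tray_c_grip (a point): The same point on tray_c, 33 mm above its underside. The foot of a tray set on top drops 8 mm inside tray_c's rim with 3 mm to spare on each side; nested, its origin is 34 mm above tray_c's (42 mm: its foot still stands on the rim).
- cartridge: Bystander: white sealant cartridge with a red band, standing, 48 mm across, 195 mm high. Origin: centre of its foot.
- offcut: Bystander: pale wooden offcut with a brown face, 70 x 120 x 30 mm. Origin: centre of the underside.
- tape_measure: Bystander: yellow tape measure, 72 x 42 x 60 mm. Origin: centre of the underside.
Mind the look-alikes: they are no part of the job. Leave any brown look-alike of the tray_b alone. What is shaped like the tray_c but brown is not meant.

How it is judged (in metres and radians):
On the way, in this order (a step that is already met when the one before it is completed fails the run):
1. pack_3 lies home and released in the dock's free bay (x of pack_3 in the frame of free_bay between -0.006 and 0.006 m and y of pack_3 in the frame of free_bay between -0.006 and 0.006 m and z of pack_3 in the frame of free_bay between -0.003 and 0.003 m and angle between the x axis of pack_3 and the x axis of free_bay, either way round below 0.08 rad and angle between pack_3's own z axis and vertical below 0.05 rad and contact force between the fingers and pack_3 below 0.2 N), for 0.2 s.
2. the emptied tray_b is nested on tray_c and released (horizontal distance between tray_b and tray_c below 0.008 m and z of tray_b in the frame of tray_c between 0.031 and 0.0365 m and angle between the x axis of tray_b and the x axis of tray_c, either way round below 0.1 rad and angle between each of tray_b, tray_c's own z axis and vertical below 0.04 rad and height (world z) of tray_c below 0.004 m and contact force between the fingers and tray_b below 0.2 N), for 0.2 s.
At the end, for the whole second after the job is handed in: pack_3 lies flat and released in the free bay (6 mm in x and y, 3 mm in height, turn 0.08, tilt 0.05 rad); tray_b is nested and released on tray_c (8 mm sideways, 31 to 36.5 mm above it, turn 0.1, tilt 0.04 rad), tray_c flat on the bench; both at rest (all of step 1 and all of step 2 and linear speed of each of pack_3, tray_b below 0.02 m/s); the robot touches nothing.
It fails at once if the cartridge is pushed more than 30 mm or tipped over (distance of cartridge from where it was at the start of the episode above 0.03 m or angle between cartridge's own z axis and vertical above 0.5 rad).
It fails at once if the offcut is pushed more than 30 mm or tipped over (distance of offcut from where it was at the start of the episode above 0.03 m or angle between offcut's own z axis and vertical above 0.5 rad).
It fails at once if the tape measure is pushed more than 30 mm or tipped over (distance of tape_measure from where it was at the start of the episode above 0.03 m or angle between tape_measure's own z axis and vertical above 0.5 rad).
It fails at once if a pack already home in the dock is pulled out of its bay (distance of any of pack_1, pack_2 from where it was at the start of the episode above 0.02 m).
It also fails if it takes over 58 s, if anything falls off the work surface, if the arm or the gripper's body presses on something with over 40 N, if the wrist force passes 120 N, or if a joint passes its speed limit or range.

## Robot

A 6-joint arm with a two-finger parallel gripper is mounted at the origin on the work surface. World frame = base frame: x ahead of the robot, y to its left, z up, the work surface at z = 0. Lengths are in mm, angles in degrees, forces in N, time in s.
With the tool pointing down it reaches from about 350 to 850 mm from the base axis. Payload 8.1 kg.
Tool frame: the origin (TCP) lies midway between the tips of the shut fingers; the grasp point (between the pads) lies 19 mm behind it; z points along the fingers, y is the line along which they close (so a half turn about z gives the same grasp; the last joint's range is limited). The gripper opens to 85 mm and grips with 20 to 120 N. Pads are 22 mm wide; open, the fingers measure 114 mm over their backs; the gripper's body (76 mm by 85 mm) begins 54 mm behind the grasp point. The pads swing forward as they close: fully open they stand 13 mm farther back than shut.
Start: joints at [-81.784, 7.471, 85.268, -0, 87.261, -4.893], TCP at [136.106, -584.363, 206.292] pointing down, gripper open.
Joint ranges: [-169.43, 169.43], [-51.17, 129.36], [1.28, 143.12], [-76.62, 256.62], [0, 156.53], [-152.29, 152.29]. Speed limits (degrees/s): [136.94, 136.94, 159.86, 180, 180, 180].

## Interface

Orientations are given as [roll, pitch, yaw] about the fixed x, y, z axes, in that order (R = Rz(yaw) Ry(pitch) Rx(roll)).
In Python, from bench import sense, snapshot, camera_params, hand_in, masks_of, pinpoint gives the robot as it stands.
- The arm moves only by the tool step_arm, never from a script. Its argument "targets" is a list of rows, each an object with "angular": the turn, a rotation vector about the tool's x, y, z scaled (see below), a list of three; "dp": the shift along the tool's x, y, z scaled (see below), a list of three; "fingers": the closure, from 0 (fully open) to 1 (shut). A call has exactly 8 rows; each row is the pose to reach, as a shift and turn from the pose commanded when the call began, along the tool's axes at that moment, turning the shorter way round; what a row does not reach only later rows make up. The controller multiplies each number of a shift by 0.2 m and each number of a turn by 180 degrees. A row lasts 1/8 s, in which the tool goes at most 62.5 mm and 10.7 degrees, less where a joint would pass 70% of its speed; a pose out of reach is approached as far as the arm can. A call with a number of a shift or a turn outside -1 to 1 is refused whole. A call with a gripper value outside its range is refused whole. The fingers move at their own pace and stop on an object; "newtons" is the grip in N (left out, the last holds). Time passes only in rows, so rows that repeat a pose let the fingers close, or fill a call up. It gives the time, the measured TCP pose, the force, the opening and the grip force at its end, in the units of the state.
- sense(): the state, without advancing time (a new reading comes with each control period).
- snapshot(name): name is "scene" or "top"; returns the picture (480x640x3 uint8, blue, green, red); there is no depth.
- camera_params(name): a dict with "vfov" (degrees; the focal length in pixels is half the picture's height over the tangent of half this angle, whatever the lens; pixels are square), "cx", "cy" (the principal point, pixels), "R" (3x3) and "t" (3): a world point X has camera coordinates R X + t. Camera axes: x right, y down, z forward; pixel columns grow to the right and rows downward; lengths in mm; the calibration is good to about 2 mm. A picture is of the moment at which its call begins. camera_params takes no time and is no camera call.
- hand_in(): hands the job in; it is judged then, once.
Trained networks look in the newest picture that a camera, given by its name, has taken for a name from the list of things; names that differ only in an ending like _2 or _b are one class to them, and where a whole thing is asked for, a point or a joint stands for the part that bears it (a point fixed in the world has none). Each returns a list of dicts, best first, with "conf" (0 to 1); they miss things now and then, are a little off and sometimes report something else, mostly with a low value. They report only what shows in the picture. A call takes as long as a camera call. They do not tell look-alikes from the thing itself.
- masks_of(camera, label): "pixels" (480x640 bool, what is visible of it) and "at" ([column, row] in pixels, amid what is visible of it).
- pinpoint(camera, label): "at" ([column, row] in pixels: a listed point, or the origin of a listed thing).
The state is a dict: "time": time; "joint_pos": joint angles; "qd": joint speeds; "joint_efforts": joint torques, N m; "tool_pos": TCP position; "tcp_rot": TCP orientation; "ft_force": force on the tool from outside, world axes, zero at the start; "wrist_torque": the same for the moment, N m; "finger_gap": finger opening in mm; "grip_force": force on a finger pad.
Only numpy, scipy, OpenCV 4.12 (cv2) and the standard library are available. Lean on these libraries where they do the work, as an engineer would, in place of code of your own. Each camera call takes 0.05 s, during which the arm holds its last target. There are 200 camera calls.

## Working session

There is one attempt and no reset: what is moved stays moved. The work goes in short steps, Python scripts to look and compute and a tool call to move; the robot and the scene stay as the last step left them, time stands still between calls to the robot, and variables do not carry over. Pictures are saved under pics/ and viewed, at most 10 in all, crops included, and the job is handed in when it is done.

Besides the shell and the picture viewer there is one more tool, called after ">>>" as name([rows], argument=value, ...), one row to a line, values as JSON. step_arm: Moves the arm, as the interface text tells. Its arguments: {"type":"object","properties":{"targets":{"type":"array","items":{"type":"object","properties":{"angular":{"type":"array","items":{"type":"number","minimum":-1,"maximum":1}},"dp":{"type":"array","items":{"type":"number","minimum":-1,"maximum":1}},"fingers":{"type":"number"}}}},"newtons":{"type":"number"}},"required":["targets"]}

```bash
ls; mkdir -p pics; cat > h.py <<'E'
import numpy as np, cv2
from bench import *
def K(n):
    c=camera_params(n); f=240/np.tan(np.radians(c['vfov'])/2); return c,f
def ray(n,uv):
    c,f=K(n); R=np.array(c['R']);t=np.array(c['t'])
    d=R.T@np.array([(uv[0]-c['cx'])/f,(uv[1]-c['cy'])/f,1]); return -R.T@t,d/np.linalg.norm(d)
def onz(n,uv,z):
    o,d=ray(n,uv); return o+d*(z-o[2])/d[2]
def tri(a,b):
    A=np.zeros((3,3));B=np.zeros(3)
    for o,d in(a,b):
        P=np.eye(3)-np.outer(d,d);A+=P;B+=P@o
    return np.linalg.solve(A,B)
def proj(n,X):
    c,f=K(n); p=np.array(c['R'])@np.array(X)+np.array(c['t']); return np.array([c['cx']+f*p[0]/p[2],c['cy']+f*p[1]/p[2]])
E
python3 - <<'E'
from h import *
for n in('scene','top'):
    im=snapshot(n); cv2.imwrite(f'pics/{n}0.png',im); c=camera_params(n); print(n,c)
    for l in ['dock','free_bay','pad_face','hood_edge','lip_top','pack_3','tray_b','tray_c','tray_b_grip','cartridge','offcut','tape_measure']:
        r=pinpoint(n,l); print(l,[(np.round(q['at'],1).tolist(),round(q['conf'],2)) for q in r[:5]])
print(sense())
E
```

```text
pics
scene {'vfov': 42.77747419319783, 'cx': 318.7186799426973, 'cy': 232.14671919640438, 'R': array([[-0.76463044,  0.6443651 , -0.01157192],
       [ 0.55613597,  0.65064806, -0.51707822],
       [-0.32565791, -0.40180931, -0.85585992]]), 't': array([ 344.77020765, -275.6638093 , 1591.8735951 ])}
dock [([277.4, 248.8], 0.98)]
free_bay [([299.4, 268.5], 0.78)]
pad_face [([315.9, 247.9], 0.81)]
hood_edge [([318.4, 242.9], 0.79)]
lip_top [([278.5, 283.3], 0.81), ([182.8, 287.4], 0.55), ([299.0, 373.9], 0.27)]
pack_3 [([420.0, 322.0], 0.93), ([260.1, 231.0], 0.61), ([278.2, 249.3], 0.55)]
tray_b [([312.8, 127.5], 0.84), ([517.7, 355.8], 0.75), ([467.9, 242.4], 0.74), ([229.7, 149.9], 0.73), ([158.3, 217.9], 0.72)]
tray_c [([312.8, 127.5], 0.84), ([517.7, 355.8], 0.75), ([467.9, 242.4], 0.74), ([229.7, 149.9], 0.73), ([158.3, 217.9], 0.72)]
tray_b_grip [([471.4, 230.4], 0.94), ([521.2, 352.4], 0.72), ([410.6, 304.0], 0.62)]
cartridge [([300.1, 372.9], 0.59)]
offcut [([160.2, 216.5], 0.55)]
tape_measure [([183.9, 289.4], 0.79), ([315.9, 249.5], 0.58)]
top {'vfov': 46.021585296812326, 'cx
[... 1009 characters left out ...]
.6], 0.9)]
{'time': 1.3, 'joint_pos': array([-8.17852043e+01,  7.47059297e+00,  8.52665554e+01, -1.05310893e-03,
        8.72609633e+01, -4.89154772e+00]), 'qd': array([-0.0104488 , -0.06062819,  0.01938763,  0.04524935, -0.03614456,
        0.13667864]), 'joint_efforts': array([ 2.14185980e-03, -5.69321609e+01, -5.00851893e+01, -2.58222317e-04,
        1.50293341e-03,  2.77630659e-05]), 'tool_pos': array([ 136.08811614, -584.3804543 ,  206.3101465 ]), 'tcp_rot': array([1.79998208e+02, 1.20909858e-03, 1.31063937e+01]), 'ft_force': array([ 0.61752948, -0.37533259,  0.64422557]), 'wrist_torque': array([-0.03488864, -0.01768045, -0.01536541]), 'grip_force': 0.0, 'finger_gap': 85.24068491753623}
```

```bash
python3 - <<'E'
import cv2
for n,b in(('scene',(100,90,600,450)),('top',(110,110,510,410))):
    im=cv2.imread(f'pics/{n}0.png')[b[1]:b[3],b[0]:b[2]]; s=800/(b[2]-b[0]); 
    cv2.imwrite(f'pics/{n}1.png',cv2.resize(im,None,fx=s,fy=s,interpolation=3))
E
```

```text
(no output)
```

View pics/scene1.png

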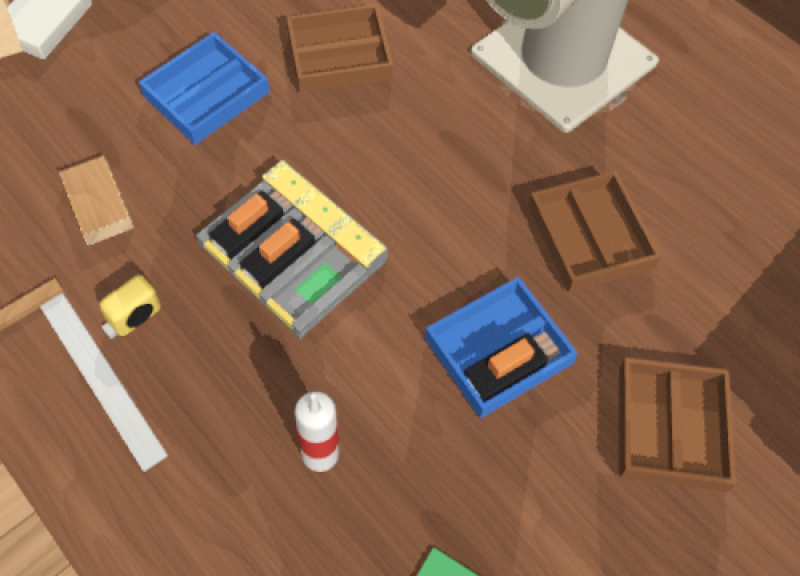

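View pics/top1.png

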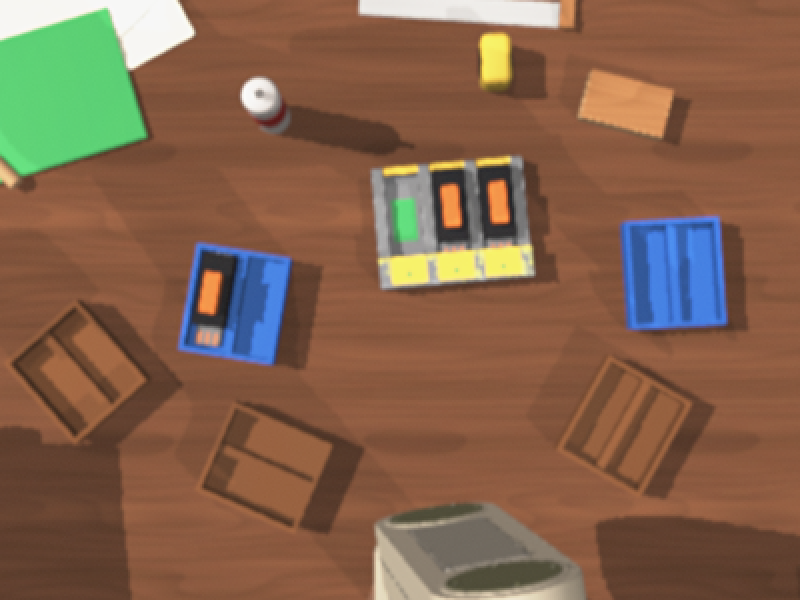

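Top view (full pixels): free bay with the green label at about (313,220). Blue tray_b with pack_3 is at (227,262), and the other blue tray, tray_c, is at (447,246), empty. The three brown trays at (150,295), (242,344) and (423,322) are look-alikes and stay untouched. In the first crop only the blue tray at left holds a pack, so it is tray_b. Next I fit the poses from silhouettes in both views.

```bash
cat > fit.py <<'E'
from h import *
from scipy.optimize import minimize
S=4
def seg(im,col):
    b=cv2.resize(im,None,fx=S,fy=S,interpolation=cv2.INTER_CUBIC); h=cv2.cvtColor(b,cv2.COLOR_BGR2HSV)
    lo,hi={'blue':((98,120,40),(125,255,255)),'orange':((5,165,150),(16,255,255)),'green':((50,100,60),(85,255,255)),'yellow':((20,80,120),(34,255,255))}[col]
    return cv2.inRange(h,lo,hi)
def blobs(m,amin):
    cs,_=cv2.findContours(m,cv2.RETR_EXTERNAL,cv2.CHAIN_APPROX_NONE)
    out=[]
    for c in cs:
        a=cv2.contourArea(c)
        if a>amin:
            k=np.zeros_like(m);cv2.drawContours(k,[c],-1,255,-1);out.append((c.reshape(-1,2).mean(0)/S,a/S/S,k))
    return out
def T(p):  # x y z yaw(deg)
    c,s=np.cos(np.radians(p[3])),np.sin(np.radians(p[3])); return np.array([[c,-s,0],[s,c,0],[0,0,1]]),np.array(p[:3])
def box(x0,x1,y0,y1,z0,z1): return np.array([[x,y,z] for x in(x0,x1) for y in(y0,y1) for z in(z0,z1)],float)
def cost(p,items):
    R,t=T(p);e=0
    for n,pts,k in items:
        q=np.array([proj(n,R@v+t) for v in pts]); q=(q+.5)*S-.5
        h=cv2.convexHull(q.astype(np.float32)); m=np.zeros_like(k)
        cv2.fillConvexPoly(m,np.round(h*16).astype(np.int32),255,cv2.LINE_AA,4)
        x0,y0,w,hh=cv2.boundingRect(h); a=slice(max(y0-60,0),y0+hh+60);b=slice(max(x0-60,0),x0+w+60)
        e+=cv2.absdiff(m[a,b],k[a,b]).sum()/255/(k[a,b].sum()/255+1)
    return e/len(items)
def fit(p0,items,free,span=(8,8,8,6)):
    free=list(free)
    def f(v): p=np.array(p0,float);p[free]=v;return cost(p,items)
    v0=np.array(p0,float)[free]; sim=np.array([v0]+[v0+np.eye(len(free))[i]*span[free[i]] for i in range(len(free))])
    r=minimize(f,v0,method='Nelder-Mead',options=dict(initial_simplex=sim,xatol=.05,fatol=1e-5,maxiter=400))
    p=np.array(p0,float);p[free]=r.x;return p,r.fun
TRAY=np.vstack([box(-75,75,-66,66,8,42),box(-66,66,-57,57,0,8)])
RIDGE=box(-20,36,-11,11,34,57)
E
python3 - <<'E'
from fit import *
for n in('scene','top'):
    im=cv2.imread(f'pics/{n}0.png')
    for c,a in(('blue',8000),('orange',1200),('green',600),('yellow',1200)):
        print(n,c,[(b[0].round(1).tolist(),round(b[1])) for b in blobs(seg(im,c),a)])
print(onz('top',(227,262),42),onz('top',(447,246),42),onz('top',(313,220),8))
E
```

```text
scene blue [([412.1, 306.8], 4590), ([227.7, 144.8], 3078)]
scene orange []
scene green [([391.2, 466.2], 2450), ([298.6, 267.0], 323)]
scene yellow [([275.4, 285.6], 123), ([182.2, 281.4], 734), ([255.3, 266.9], 115), ([235.5, 248.4], 110), ([301.4, 221.4], 1444)]
top blue [([227.6, 262.0], 2558), ([447.0, 246.8], 2618)]
top orange [([214.9, 256.1], 184), ([335.4, 213.0], 186), ([359.2, 211.1], 188)]
top green [([312.3, 220.0], 217), ([91.4, 190.5], 469), ([132.6, 155.2], 5709)]
top yellow [([14.4, 420.1], 133), ([13.9, 407.9], 279), ([13.1, 398.2], 103), ([13.4, 377.0], 382), ([12.8, 349.7], 877), ([340.3, 241.7], 891), ([357.5, 140.1], 384)]
[444.93655648 301.5460818   42.        ] [ 487.99196291 -311.89519501   42.        ] [565.22108519  62.0401288    8.        ]
```

```bash
python3 - <<'E'
from fit import *
im=cv2.imread('pics/scene0.png'); h=cv2.cvtColor(im,cv2.COLOR_BGR2HSV)
print(h[308:320:3,410:432:4].tolist()); print(h[238:246:3,268:284:5].tolist())
m=cv2.inRange(cv2.resize(h,None,fx=4,fy=4,interpolation=0),(5,130,120),(17,255,255))
E
sed -i 's/((5,165,150),(16,255,255))/((4,150,165),(18,255,255))/' fit.py
cat > m.py <<'E'
from fit import *
def load(ns): return {n:cv2.imread(f'pics/{f}.png') for n,f in ns.items()}
def near(im,col,uv,amin):
    b=[x for x in blobs(seg(im,col),amin) if np.hypot(*(x[0]-uv))<25]
    return min(b,key=lambda x:np.hypot(*(x[0]-uv)))[2] if b else None
E
python3 - <<'E'
from m import *
I=load({'scene':'scene0','top':'top0'})
for nm,p0 in(('tray_b',[445,301,0,-8]),('tray_c',[488,-312,0,2])):
    it=[(n,TRAY,near(I[n],'blue',proj(n,[p0[0],p0[1],20]),8000)) for n in I]
    for s in ([it[0]],[it[1]],it): print(nm,fit(p0,s,[0,1,3]))
    print(nm,'z free',fit(p0,it,[0,1,2,3]))
for n in I: print(n,[(b[0].round(1).tolist(),round(b[1])) for b in blobs(seg(I[n],'orange'),600)])
E
```

```text
[[[109, 163, 130], [7, 103, 52], [13, 160, 230], [13, 160, 230], [13, 160, 231], [13, 159, 232]], [[11, 171, 155], [13, 160, 230], [13, 161, 230], [13, 159, 232], [13, 159, 232], [14, 154, 241]], [[13, 159, 231], [13, 158, 232], [13, 160, 232], [13, 160, 233], [13, 160, 227], [12, 163, 205]], [[13, 160, 232], [13, 160, 234], [14, 154, 240], [13, 161, 220], [12, 158, 150], [120, 6, 40]]]
[[[11, 129, 182], [13, 160, 231], [13, 160, 233], [13, 162, 211]], [[13, 161, 231], [13, 159, 233], [13, 160, 229], [12, 167, 196]], [[13, 159, 233], [13, 157, 239], [13, 162, 211], [120, 12, 43]]]
tray_b (array([445.68777998, 302.39486713,   0.        ,  -9.65530335]), np.float64(0.021731415754001237))
tray_b (array([446.74679451, 302.03848884,   0.        ,  -9.43252442]), np.float64(0.03218151607543274))Traceback (most recent call last):
  File "<stdin>", line 5, in <module>
  File "fit.py", line 32, in fit
    r=minimize(f,v0,method='Nelder-Mead',options=dict(initial_simplex=sim,xatol=.05,fatol=1e-5,maxiter=400))
    res = _minimize_neldermead(fun, x0, args, callback, bounds=bounds,
                               **options)
    fxcc = func(xcc)
    fx = function(np.copy(x), *(wrapper_args + args))
  File "fit.py", line 30, in f
    def f(v): p=np.array(p0,float);p[free]=v;return cost(p,items)
                                                    ~~~~^^^^^^^^^
  File "fit.py", line 22, in cost
    q=np.array([proj(n,R@v+t) for v in pts]); q=(q+.5)*S-.5
                ~~~~^^^^^^^^^
  File "h.py", line 16, in proj
    c,f=K(n); p=np.array(c['R'])@np.array(X)+np.array(c['t']); return np.array([c['cx']+f*p[0]/p[2],c['cy']+f*p[1]/p[2]])
        ~^^^
  File "h.py", line 4, in K
    c=camera_params(n); f=240/np.tan(np.radians(c['vfov'])/2); return c,f
ValueError: time passes only in moves, steps and waits
```

```bash
python3 - <<'E'
import pickle
from bench import camera_params
pickle.dump({n:camera_params(n) for n in('scene','top')},open('cam.pkl','wb'))
E
sed -i "s/^def K(n):/import pickle\nCAM=pickle.load(open('cam.pkl','rb'))\ndef K(n):/; s/c=camera_params(n); f=/c=CAM[n]; f=/" h.py
cat >> m.py <<'E'
def ridges(bays): return [b for b in bays]
E
python3 - <<'E'
from m import *
I=load({'scene':'scene0','top':'top0'})
for nm,p0 in(('tray_b',[445,301,0,-8]),('tray_c',[488,-312,0,2])):
    it=[(n,TRAY,near(I[n],'blue',proj(n,[p0[0],p0[1],20]),8000)) for n in I]
    for s in ([it[0]],[it[1]],it): print(nm,fit(p0,s,[0,1,3]))
    print(nm,'z free',fit(p0,it,[0,1,2,3]))
for n in I: print(n,[(b[0].round(1).tolist(),round(b[1])) for b in blobs(seg(I[n],'orange'),600)])
def ridgefit(nm,p0):
    it=[(n,RIDGE,near(I[n],'orange',proj(n,[p0[0],p0[1],p0[2]+45]),600)) for n in I]
    it=[i for i in it if i[2] is not None]
    for s in it: print(nm,s[0],fit(p0,[s],[0,1,3]))
    print(nm,fit(p0,it,[0,1,3])); print('z free',fit(p0,it,[0,1,2,3]))
ridgefit('pack3',[455,335,12,-8])
for uv in((335,213),(359,211)):
    X=onz('top',uv,65);ridgefit('home',[X[0]-8,X[1],8,3])
# green label
L=[near(I[n],'green',proj(n,[565,62,8]),400) for n in I]
o=[]
for n,k in zip(I,L):
    m=cv2.moments(k,True);uv=np.array([m['m10'],m['m01']])/m['m00'];uv=(uv+.5)/S-.5;o.append(ray(n,uv));print('label',n,onz(n,uv,8))
print('label tri',tri(*o))
E
```

```text
tray_b (array([445.68777998, 302.39486713,   0.        ,  -9.65530335]), np.float64(0.021731415754001237))
tray_b (array([446.74679451, 302.03848884,   0.        ,  -9.43252442]), np.float64(0.03218151607543274))
tray_b (array([446.27708671, 302.10794996,   0.        ,  -9.34454205]), np.float64(0.027200413673398677))
tray_b z free (array([446.09470421, 301.94362913,  -1.83212304,  -9.50017568]), np.float64(0.025382145188663188))
tray_c (array([ 486.3052413 , -313.08489927,    0.        ,    2.53884498]), np.float64(0.02597588624225694))
tray_c (array([ 487.51268571, -313.73585394,    0.        ,    3.05422455]), np.float64(0.02088916150981922))
tray_c (array([ 487.36781554, -313.25900161,    0.        ,    2.752261  ]), np.float64(0.024147412034558426))
tray_c z free (array([ 487.22178139, -313.91498521,   -1.56100157,    2.93969977]), np.float64(0.022810727940526854))
scene [([419.7, 313.8], 333), ([274.5, 241.4], 307), ([254.7, 223.5], 301)]
top [([424.5, 317.5], 48), ([140.0, 294.5], 82), ([214.8, 256.1], 177), ([335.4, 213.0], 179), ([359.2, 211.1], 180)]
pack3 scene (array([452
[... 763 characters left out ...]

z free (array([ 5.72889802e+02, -5.24772307e-02,  9.59647162e+00,  5.99849929e+00]), np.float64(0.11515461220662934))
home scene (array([576.84656018, -66.03374072,   8.        ,   9.25844889]), np.float64(0.16533616283967986))
home top (array([578.37140601, -66.14040897,   8.        ,   5.47339332]), np.float64(0.04964782029316581))
home (array([577.97306235, -66.24065634,   8.        ,   5.76663155]), np.float64(0.11614276594040074))
z free (array([578.03177578, -66.07550021,   8.86775926,   5.55588027]), np.float64(0.1139475903406284))
label scene [565.57468859  65.67124651   8.        ]
label top [566.24168677  65.16521755   8.        ]
label tri [565.91750587  65.44419409   8.15073447]
```

>>> step_arm([
  {"dp": [0.1,-0.1,0],"angular": [0,0,-0.05],"fingers": 0},
  {"dp": [0.22,-0.22,0],"angular": [0,0,-0.1],"fingers": 0},
  {"dp": [0.36,-0.36,0],"angular": [0,0,-0.16],"fingers": 0},
  {"dp": [0.5,-0.5,0],"angular": [0,0,-0.21],"fingers": 0},
  {"dp": [0.64,-0.64,0],"angular": [0,0,-0.27],"fingers": 0},
  {"dp": [0.78,-0.78,0],"angular": [0,0,-0.33],"fingers": 0},
  {"dp": [0.9,-0.9,0],"angular": [0,0,-0.39],"fingers": 0},
  {"dp": [1,-1,0],"angular": [0,0,-0.444],"fingers": 0},
])

```text
time: 2.3
tool_pos: [286.2, -343.1, 206.5]
tcp_rot: [180.0, 0.0, 93.4]
ft_force: [-0.7, -0.8, 0.2]
finger_gap: 85.5
grip_force: 0.0
```

```bash
cat > go.py <<'E'
import sys,numpy as np
from bench import sense
from scipy.spatial.transform import Rotation as Ro
def state():
    s=sense(); return s,np.array(s['tool_pos']),Ro.from_euler('xyz',s['tcp_rot'],degrees=True)
def rel(p,rpy):
    s,p0,R0=state(); R=Ro.from_euler('xyz',rpy,degrees=True)
    d=R0.inv().apply(np.array(p,float)-p0)/200; a=np.degrees((R0.inv()*R).as_rotvec())/180
    print('t',round(s['time'],2),'dp',d.round(3).tolist(),'ang',a.round(4).tolist(),'mm',round(200*np.linalg.norm(d)))
if __name__=='__main__':
    v=list(map(float,sys.argv[1:])); s,p,R=state()
    print('at',p.round(1),np.round(s['tcp_rot'],2),'F',np.round(s['ft_force'],1),'gap',round(s['finger_gap'],1),'grip',round(s['grip_force'],1),'j',np.round(s['joint_pos'],0))
    for i in range(0,len(v),6): rel(v[i:i+3],v[i+3:i+6])
E
python3 go.py 436 -136 200 180 0 168
```

```text
at [ 286.2 -343.1  206.5] [1.7998e+02 2.0000e-02 9.3400e+01] F [-0.7 -0.8  0.2] gap 85.5 grip 0.0 j [-57. -17. 108.   0.  89. -60.]
t 2.3 dp [0.989, 0.809, 0.032] ang [0.0, 0.0002, -0.4145] mm 256
```

>>> step_arm([
  {"dp": [0.1,0.08,0],"angular": [0,0,-0.05],"fingers": 0},
  {"dp": [0.22,0.18,0],"angular": [0,0,-0.1],"fingers": 0},
  {"dp": [0.36,0.29,0],"angular": [0,0,-0.15],"fingers": 0},
  {"dp": [0.5,0.41,0],"angular": [0,0,-0.2],"fingers": 0},
  {"dp": [0.64,0.52,0],"angular": [0,0,-0.25],"fingers": 0},
  {"dp": [0.78,0.63,0],"angular": [0,0,-0.31],"fingers": 0},
  {"dp": [0.9,0.73,0],"angular": [0,0,-0.37],"fingers": 0},
  {"dp": [0.99,0.81,0],"angular": [0,0,-0.415],"fingers": 0},
])

```text
time: 3.3
tool_pos: [437.5, -136.8, 206.5]
tcp_rot: [180.0, 0.0, 168.1]
ft_force: [-0.6, -0.8, 0.1]
finger_gap: 85.5
grip_force: 0.0
```

>>> step_arm([
  {"dp": [0,0.12,0],"angular": [0,0,-0.005],"fingers": 0},
  {"dp": [0,0.25,0],"angular": [0,0,-0.01],"fingers": 0},
  {"dp": [0,0.4,0],"angular": [0,0,-0.022],"fingers": 0},
  {"dp": [0,0.55,0],"angular": [0,0,-0.022],"fingers": 0},
  {"dp": [0,0.7,0],"angular": [0,0,-0.022],"fingers": 0},
  {"dp": [0,0.85,0],"angular": [0,0,-0.022],"fingers": 0},
  {"dp": [0,1,0],"angular": [0,0,-0.022],"fingers": 0},
  {"dp": [0,1,0],"angular": [0,0,-0.022],"fingers": 0},
])

```text
time: 4.3
tool_pos: [479.5, 59.1, 206.4]
tcp_rot: [180.0, 0.0, 171.8]
ft_force: [0.0, -0.5, 0.0]
finger_gap: 85.6
grip_force: 0.0
```

>>> step_arm([
  {"dp": [0,0.12,0],"angular": [0,0,0],"fingers": 0},
  {"dp": [0,0.25,0],"angular": [0,0,0],"fingers": 0},
  {"dp": [0,0.4,0],"angular": [0,0,0],"fingers": 0},
  {"dp": [0,0.55,0],"angular": [0,0,0],"fingers": 0},
  {"dp": [0,0.7,0],"angular": [0,0,0],"fingers": 0},
  {"dp": [0,0.85,0],"angular": [0,0,0],"fingers": 0},
  {"dp": [0,1,0],"angular": [0,0,0],"fingers": 0},
  {"dp": [0,1,0],"angular": [0,0,0],"fingers": 0},
])

```text
time: 5.3
tool_pos: [508.3, 256.0, 206.1]
tcp_rot: [-180.0, -0.0, 171.8]
ft_force: [0.1, 0.4, -0.0]
finger_gap: 85.5
grip_force: 0.0
```

```bash
python3 go.py 461.5 333 120 180 0 172 461.5 333 49 180 0 172
```

```text
at [508.3 256.  206.1] [-1.7999e+02 -1.0000e-02  1.7178e+02] F [ 0.1  0.4 -0. ] gap 85.5 grip 0.0 j [ 22.   3.  90.  -0.  87. -60.]
t 5.3 dp [0.287, 0.347, 0.431] ang [-0.0, -0.0001, -0.0012] mm 125
t 5.3 dp [0.286, 0.347, 0.786] ang [-0.0, -0.0001, -0.0012] mm 181
```

>>> step_arm([
  {"dp": [0.08,0.1,0.05],"fingers": 0},
  {"dp": [0.18,0.22,0.15],"fingers": 0},
  {"dp": [0.27,0.33,0.25],"fingers": 0},
  {"dp": [0.287,0.347,0.4],"fingers": 0},
  {"dp": [0.287,0.347,0.55],"fingers": 0},
  {"dp": [0.287,0.347,0.7],"fingers": 0},
  {"dp": [0.287,0.347,0.785],"fingers": 0},
  {"dp": [0.287,0.347,0.785],"fingers": 0},
])

```text
validation failed for argument at $.ta...
```

>>> step_arm([
  {"dp": [0,0,0],"fingers": 0.5},
  {"dp": [0,0,0],"fingers": 0.7},
  {"dp": [0,0,0],"fingers": 1},
  {"dp": [0,0,0],"fingers": 1},
  {"dp": [0,0,0],"fingers": 1},
  {"dp": [0,0,0],"fingers": 1},
  {"dp": [0,0,0],"fingers": 1},
  {"dp": [0,0,0],"fingers": 1},
], newtons=60)

```text
validation failed for argument at $.ta...
```

Angular is required.

>>> step_arm([
  {"dp": [0.08,0.1,0.05],"angular": [0,0,0],"fingers": 0},
  {"dp": [0.18,0.22,0.15],"angular": [0,0,0],"fingers": 0},
  {"dp": [0.27,0.33,0.25],"angular": [0,0,0],"fingers": 0},
  {"dp": [0.287,0.347,0.4],"angular": [0,0,0],"fingers": 0},
  {"dp": [0.287,0.347,0.55],"angular": [0,0,0],"fingers": 0},
  {"dp": [0.287,0.347,0.7],"angular": [0,0,0],"fingers": 0},
  {"dp": [0.287,0.347,0.785],"angular": [0,0,0],"fingers": 0},
  {"dp": [0.287,0.347,0.785],"angular": [0,0,0],"fingers": 0},
])

```text
time: 6.3
tool_pos: [460.8, 331.0, 48.1]
tcp_rot: [-179.9, -0.1, 171.6]
ft_force: [0.2, 0.3, -0.3]
finger_gap: 85.3
grip_force: 0.0
```

>>> step_arm([
  {"dp": [0,0,0],"angular": [0,0,0],"fingers": 0.5},
  {"dp": [0,0,0],"angular": [0,0,0],"fingers": 0.7},
  {"dp": [0,0,0],"angular": [0,0,0],"fingers": 1},
  {"dp": [0,0,0],"angular": [0,0,0],"fingers": 1},
  {"dp": [0,0,0],"angular": [0,0,0],"fingers": 1},
  {"dp": [0,0,0],"angular": [0,0,0],"fingers": 1},
  {"dp": [0,0,0],"angular": [0,0,0],"fingers": 1},
  {"dp": [0,0,0],"angular": [0,0,0],"fingers": 1},
], newtons=60)

```text
time: 7.3
tool_pos: [461.4, 332.4, 49.2]
tcp_rot: [-180.0, -0.0, 171.7]
ft_force: [-1.3, 0.2, 0.0]
finger_gap: 0.0
grip_force: 0.0
```

```bash
python3 go.py 461.5 333 150 180 0 172
```

```text
at [461.4 332.4  49.2] [-180.     -0.    171.69] F [-1.3  0.2  0. ] gap 0.0 grip 0.0 j [ 31.  10.  99.  -0.  71. -51.]
t 7.3 dp [0.0, 0.003, -0.504] ang [-0.0, -0.0, -0.0017] mm 101
```

```bash
python3 - <<'E'
from h import *
a=snapshot('scene'); b=snapshot('top'); cv2.imwrite('pics/s2.png',a);cv2.imwrite('pics/t2.png',b)
A=cv2.resize(a[230:390,340:500],(400,400),interpolation=2);B=cv2.resize(b[200:330,150:280],(400,400),interpolation=2)
cv2.imwrite('pics/c2.png',np.hstack([A,B]))
E
```

```text
(no output)
```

View pics/c2.png

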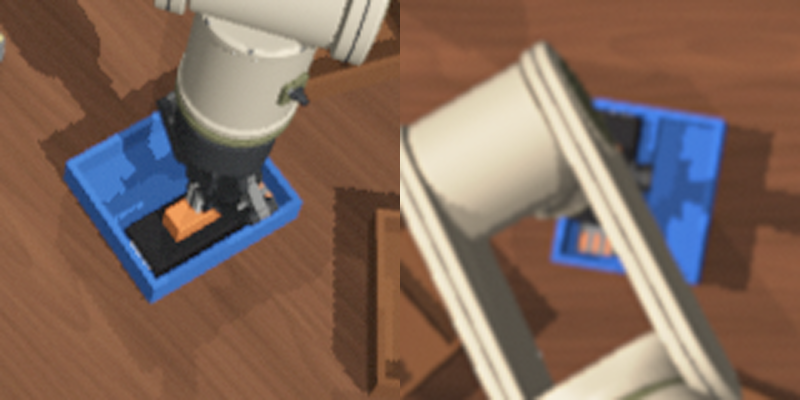

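```bash
python3 - <<'E'
from m import *
s=sense();print(s['finger_gap'],s['grip_force'],s['tool_pos'],s['time'])
print('tcp px scene',proj('scene',s['tool_pos']),'crop',(proj('scene',s['tool_pos'])-[340,230])*2.5)
print('ridge ctr',(proj('scene',[461.5,333,69])-[340,230])*2.5)
I=load({'scene':'s2','top':'t2'}); 
A=cv2.resize(I['scene'][280:340,380:460],(800,600),interpolation=cv2.INTER_CUBIC);cv2.imwrite('pics/c3.png',A)
E
```

```text
0.047453634603816706 0.0 [461.50087645 332.35283337  49.29047472] 7.4
tcp px scene [418.1848569  315.28634233] crop [195.46214224 213.21585583]
ridge ctr [199.10560401 204.08030298]
```

View pics/c3.png

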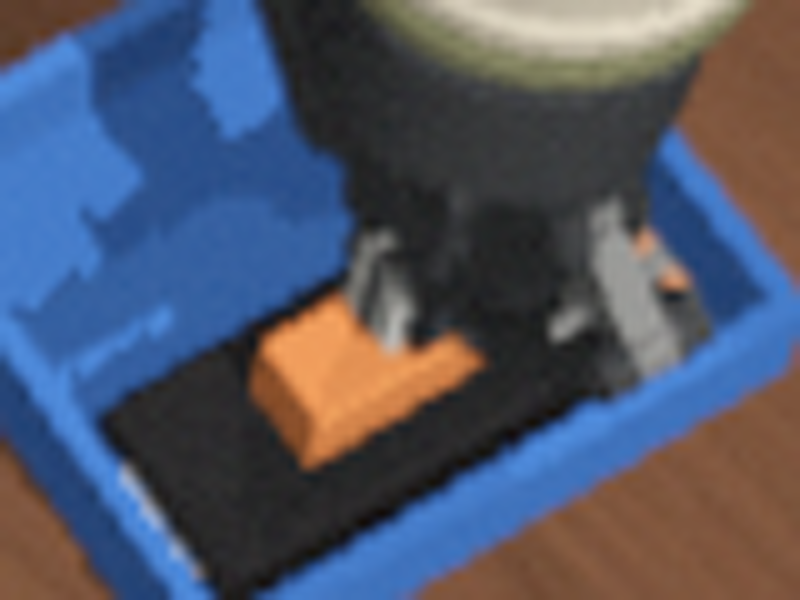

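>>> step_arm([
  {"dp": [0,0,-0.05],"angular": [0,0,0],"fingers": 1},
  {"dp": [0,0,-0.1],"angular": [0,0,0],"fingers": 1},
  {"dp": [0,0,-0.2],"angular": [0,0,0],"fingers": 1},
  {"dp": [0,0,-0.3],"angular": [0,0,0],"fingers": 1},
  {"dp": [0,0,-0.4],"angular": [0,0,0],"fingers": 1},
  {"dp": [0,0,-0.45],"angular": [0,0,0],"fingers": 1},
  {"dp": [0,0,-0.5],"angular": [0,0,0],"fingers": 1},
  {"dp": [0,0,-0.5],"angular": [0,0,0],"fingers": 1},
])

```text
time: 8.4
tool_pos: [461.8, 332.6, 150.0]
tcp_rot: [180.0, 0.0, 171.7]
ft_force: [0.5, -0.6, -0.4]
finger_gap: 0.0
grip_force: 0.0
```

```bash
python3 - <<'E'
from h import *
s=sense();print(s['finger_gap'],s['tool_pos'],s['tcp_rot'],s['ft_force'])
a=snapshot('scene'); b=snapshot('top'); cv2.imwrite('pics/s4.png',a);cv2.imwrite('pics/t4.png',b)
A=cv2.resize(a[250:370,360:480],(500,500),interpolation=2);B=cv2.resize(b[200:330,150:222],(277,500),interpolation=2)
cv2.imwrite('pics/c4.png',np.hstack([A,B]))
print('tcp crop',(proj('scene',s['tool_pos'])-[360,250])*500/120)
E
```

```text
0.04387952326683597 [461.81726803 332.56806336 149.98669424] [1.79965041e+02 4.45424670e-02 1.71690458e+02] [ 0.46427201 -0.5595472  -0.42984829]
tcp crop [270.03993598 185.36876979]
```

View pics/c4.png

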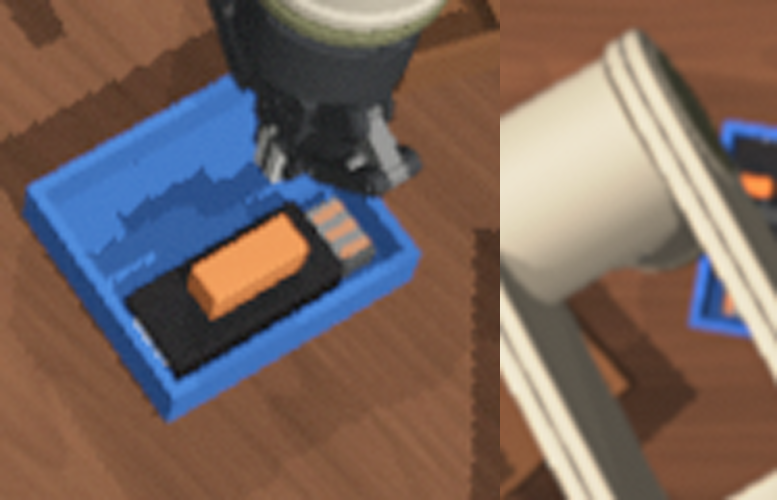

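```bash
python3 - <<'E'
from h import *
s=sense();p=np.array(s['tool_pos'])
def c(X): return ((proj('scene',X)-[360,250])*500/120).round(0).tolist()
for d in([0,0,0],[0,0,73],[0,0,130],[0,0,200],[6,42,13],[-6,-42,13],[6,42,40],[-6,-42,40],[42,-6,40],[-42,6,40]): print(d,c(p+d))
im=cv2.imread('pics/s4.png')
cv2.imwrite('pics/c5.png',cv2.resize(im[150:330,330:540],(700,600),interpolation=2))
# FK sanity: base px and pack fits
print('shoulder px',proj('scene',[0,0,0]))
E
```

```text
[0, 0, 0] [270.0, 185.0]
[0, 0, 73] [293.0, 114.0]
[0, 0, 130] [312.0, 52.0]
[0, 0, 200] [339.0, -32.0]
[6, 42, 13] [331.0, 245.0]
[-6, -42, 13] [219.0, 103.0]
[6, 42, 40] [341.0, 220.0]
[-6, -42, 40] [226.0, 76.0]
[42, -6, 40] [206.0, 193.0]
[-42, 6, 40] [357.0, 102.0]
shoulder px [451.43160782 126.03502384]
```

View pics/c5.png

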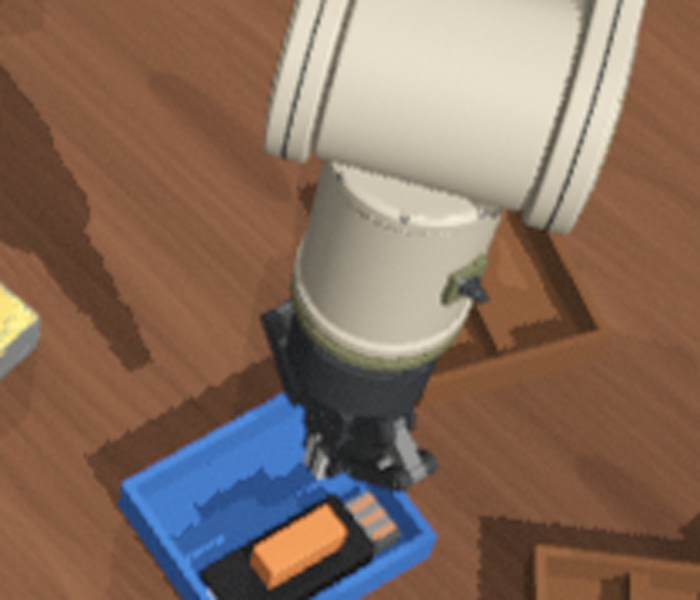

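>>> step_arm([
  {"dp": [0,0,0],"angular": [0,0,0],"fingers": 0},
  {"dp": [0,0,0],"angular": [0,0,0],"fingers": 0},
  {"dp": [0,0,0],"angular": [0,0,0],"fingers": 0},
  {"dp": [0,0,0],"angular": [0,0,0],"fingers": 0},
  {"dp": [0,0,0],"angular": [0,0,0],"fingers": 0},
  {"dp": [0,0,0],"angular": [0,0,0],"fingers": 0},
  {"dp": [0,0,0],"angular": [0,0,0],"fingers": 0},
  {"dp": [0,0,0],"angular": [0,0,0],"fingers": 0},
])

```text
time: 9.5
tool_pos: [461.5, 332.4, 149.3]
tcp_rot: [-180.0, 0.0, 171.7]
ft_force: [0.4, 0.5, 0.6]
finger_gap: 85.5
grip_force: 0.0
```

```bash
python3 - <<'E'
from h import *
s=sense();print(s['finger_gap'],s['tool_pos'],s['tcp_rot'])
a=snapshot('scene'); cv2.imwrite('pics/s6.png',a); o=cv2.imread('pics/s4.png')
f=lambda im:cv2.resize(im[245:325,395:475],(400,400),interpolation=cv2.INTER_CUBIC)
def mk(im):
    im=f(im)
    for d,c in(([0,0,0],(0,0,255)),([6,42,13],(0,255,0)),([-6,-42,13],(255,0,255))):
        u=(proj('scene',np.array(s['tool_pos'])+d)-[395,245]+.5)*5; cv2.circle(im,tuple(int(x) for x in u),3,c,-1)
    return im
cv2.imwrite('pics/c6.png',np.hstack([mk(o),mk(a)]))
E
```

```text
85.54068821856283 [461.49178163 332.36052324 149.30556725] [-1.79999843e+02  2.02493285e-04  1.71687594e+02]
```

View pics/c6.png

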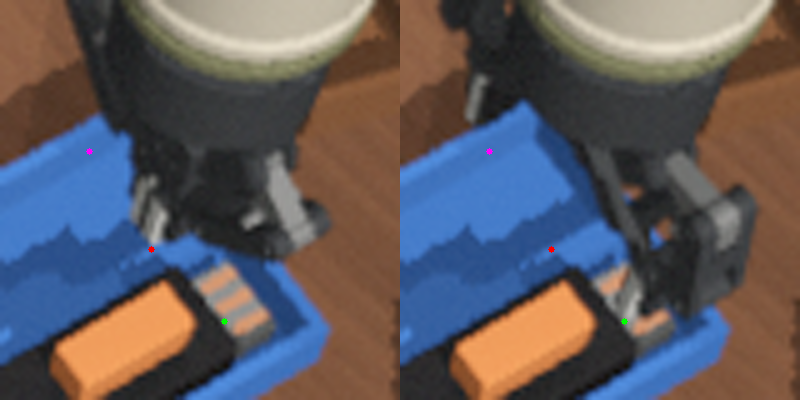

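The picture shows the fingers closing where the kinematics put them in the image, but they passed over the ridge. The tip must therefore be higher than reported, so I retry about 12 mm lower. After the grasp I will measure the held pack with the cameras.

>>> step_arm([
  {"dp": [0,0,0.1],"angular": [0,0,0],"fingers": 0},
  {"dp": [0,0,0.22],"angular": [0,0,0],"fingers": 0},
  {"dp": [0,0,0.34],"angular": [0,0,0],"fingers": 0},
  {"dp": [0,0,0.44],"angular": [0,0,0],"fingers": 0},
  {"dp": [0,0,0.51],"angular": [0,0,0],"fingers": 0},
  {"dp": [0,0,0.55],"angular": [0,0,0],"fingers": 0},
  {"dp": [0,0,0.56],"angular": [0,0,0],"fingers": 0},
  {"dp": [0,0,0.56],"angular": [0,0,0],"fingers": 0},
])

```text
time: 10.55
tool_pos: [462.0, 332.6, 37.9]
tcp_rot: [180.0, 0.0, 171.7]
ft_force: [-0.4, 0.0, 0.2]
finger_gap: 85.2
grip_force: 0.0
```

>>> step_arm([
  {"dp": [0,0,0],"angular": [0,0,0],"fingers": 0.2},
  {"dp": [0,0,0],"angular": [0,0,0],"fingers": 0.4},
  {"dp": [0,0,0],"angular": [0,0,0],"fingers": 0.5},
  {"dp": [0,0,0],"angular": [0,0,0],"fingers": 0.6},
  {"dp": [0,0,0],"angular": [0,0,0],"fingers": 0.68},
  {"dp": [0,0,0],"angular": [0,0,0],"fingers": 0.76},
  {"dp": [0,0,0],"angular": [0,0,0],"fingers": 0.85},
  {"dp": [0,0,0],"angular": [0,0,0],"fingers": 0.85},
], newtons=60)

```text
time: 11.55
tool_pos: [461.6, 332.4, 37.6]
tcp_rot: [180.0, 0.0, 171.7]
ft_force: [-0.8, -1.8, 3.7]
finger_gap: 19.3
grip_force: 59.0
```

>>> step_arm([
  {"dp": [0,0,0],"angular": [0,0,0],"fingers": 1},
  {"dp": [0,0,-0.03],"angular": [0,0,0],"fingers": 1},
  {"dp": [0,0,-0.1],"angular": [0,0,0],"fingers": 1},
  {"dp": [0,0,-0.2],"angular": [0,0,0],"fingers": 1},
  {"dp": [0,0,-0.3],"angular": [0,0,0],"fingers": 1},
  {"dp": [0,0,-0.4],"angular": [0,0,0],"fingers": 1},
  {"dp": [0,0,-0.45],"angular": [0,0,0],"fingers": 1},
  {"dp": [0,0,-0.45],"angular": [0,0,0],"fingers": 1},
], newtons=90)

```text
time: 12.55
tool_pos: [462.1, 332.8, 128.6]
tcp_rot: [179.9, 0.1, 171.7]
ft_force: [0.8, 0.5, -4.1]
finger_gap: 18.4
grip_force: 88.4
```

```bash
python3 - <<'E'
from m import *
s=sense();print(s['finger_gap'],s['grip_force'],s['tool_pos'],s['tcp_rot'],s['ft_force'])
a=snapshot('scene');b=snapshot('top'); cv2.imwrite('pics/s7.png',a);cv2.imwrite('pics/t7.png',b)
cv2.imwrite('pics/c7.png',cv2.resize(a[230:350,370:490],(600,600),interpolation=cv2.INTER_CUBIC))
E
```

```text
18.420995114901224 88.42702388763428 [462.13589467 332.75741142 128.56577351] [1.79925689e+02 9.10142051e-02 1.71692097e+02] [ 0.75915973  0.4509778  -4.14004686]
```

View pics/c7.png

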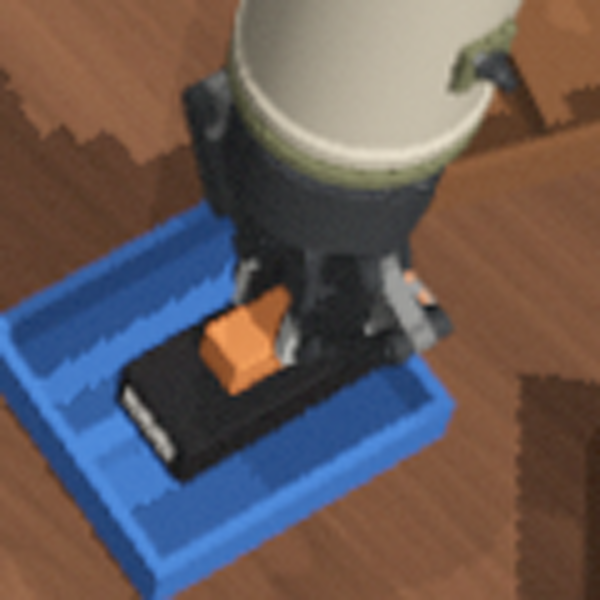

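```bash
cat > pk.py <<'E'
import sys,numpy as np
from go import *
B=[567,65.6,8]; YAW=5.0; OFF=[8,0,25.6]
def tcp(x,y,z,th):
    Rb=Ro.from_euler('z',YAW,degrees=True); Rp=Rb*Ro.from_euler('y',-th,degrees=True)
    o=np.array(B)+Rb.apply([x,y,z]); R=Rp*Ro.from_matrix(np.diag([-1,1,-1]))
    return o+Rp.apply(OFF),R
def relp(*a):
    s,p0,R0=state(); p,R=tcp(*a); d=R0.inv().apply(p-p0)/200; an=np.degrees((R0.inv()*R).as_rotvec())/180
    print(a,'tcp',p.round(1),'dp',d.round(4).tolist(),'ang',an.round(4).tolist())
if __name__=='__main__':
    s,p,R=state(); q=R.as_matrix()@np.diag([-1,1,-1]); Rb=Ro.from_euler('z',YAW,degrees=True).as_matrix()
    o=p-q@np.array(OFF); m=Rb.T@q
    print('t',s['time'],'pack in bay',(Rb.T@(o-B)).round(1),'tilt',np.degrees(np.arcsin(m[2,0])).round(1),'yaw',np.degrees(np.arctan2(m[1,0],m[0,0])).round(2),'F bay',(Rb.T@np.array(s['ft_force'])).round(1),'gap',round(s['finger_gap'],1))
    v=list(map(float,sys.argv[1:]))
    for i in range(0,len(v),4): relp(*v[i:i+4])
E
python3 pk.py 20 0 90 0 20 0 90 11
python3 -c "
from h import *
print(onz('top',(247.2,171),0))"
```

```text
t 12.65 pack in bay [-90.1 276.6  93.1] tilt -0.0 yaw -13.31 F bay [ 0.3 -0.  -3.3] gap 18.7
(20.0, 0.0, 90.0, 0.0) tcp [594.9  68.  123.6] dp [-0.8528, -1.2099, 0.0153] ang [-0.0002, -0.0003, -0.074]
(20.0, 0.0, 90.0, 11.0) tcp [589.9  67.6 124.7] dp [-0.8283, -1.2157, 0.01] ang [-0.0073, -0.0611, -0.0737]
[708.69028293 251.85509943   0.        ]
```

>>> step_arm([
  {"dp": [-0.03,-0.05,0],"angular": [0,0,0],"fingers": 1},
  {"dp": [-0.08,-0.13,0],"angular": [0,0,-0.01],"fingers": 1},
  {"dp": [-0.16,-0.25,0],"angular": [0,0,-0.02],"fingers": 1},
  {"dp": [-0.24,-0.38,0],"angular": [0,0,-0.03],"fingers": 1},
  {"dp": [-0.34,-0.52,0],"angular": [0,0,-0.04],"fingers": 1},
  {"dp": [-0.44,-0.67,0],"angular": [0,0,-0.05],"fingers": 1},
  {"dp": [-0.53,-0.8,0],"angular": [0,0,-0.06],"fingers": 1},
  {"dp": [-0.6,-0.9,0],"angular": [0,0,-0.074],"fingers": 1},
])

```text
time: 13.65
tool_pos: [554.2, 134.6, 126.4]
tcp_rot: [-180.0, -0.1, -175.0]
ft_force: [0.1, 0.3, -3.0]
finger_gap: 18.6
grip_force: 88.4
```

```bash
python3 pk.py 20 0 80 11
```

```text
t 13.65 pack in bay [-14.7  69.9  92.8] tilt -0.1 yaw 0.01 F bay [ 0.1  0.3 -3. ] gap 18.6
(20.0, 0.0, 80.0, 11.0) tcp [589.9  67.6 114.7] dp [-0.1484, -0.3495, 0.0585] ang [-0.0002, -0.0616, 0.0001]
```

>>> step_arm([
  {"dp": [-0.02,-0.05,0],"angular": [0,0,0],"fingers": 1},
  {"dp": [-0.05,-0.12,0.01],"angular": [0,-0.01,0],"fingers": 1},
  {"dp": [-0.08,-0.19,0.03],"angular": [0,-0.02,0],"fingers": 1},
  {"dp": [-0.11,-0.26,0.06],"angular": [0,-0.035,0],"fingers": 1},
  {"dp": [-0.135,-0.32,0.1],"angular": [0,-0.05,0],"fingers": 1},
  {"dp": [-0.148,-0.35,0.14],"angular": [0,-0.061,0],"fingers": 1},
  {"dp": [-0.148,-0.35,0.158],"angular": [0,-0.061,0],"fingers": 1},
  {"dp": [-0.148,-0.35,0.158],"angular": [0,-0.061,0],"fingers": 1},
])

```text
time: 14.65
tool_pos: [589.3, 70.1, 95.4]
tcp_rot: [180.0, 10.9, -175.0]
ft_force: [0.1, 0.4, -2.5]
finger_gap: 18.7
grip_force: 88.5
```

```bash
python3 pk.py 20 0 40 11 20 0 16 11; python3 - <<'E'
from m import *
from go import Ro
import pk
a=snapshot('scene');b=snapshot('top'); cv2.imwrite('pics/s8.png',a);cv2.imwrite('pics/t8.png',b)
s,p,R=pk.state(); q=R.as_matrix()@np.diag([-1,1,-1]); o=p-q@np.array(pk.OFF)
A=cv2.resize(a[190:320,230:360],(600,600),interpolation=cv2.INTER_CUBIC); k=600/130
for X in([65,23,0],[65,-23,0],[65,23,34],[65,-23,34],[36,-11,57],[36,11,57],[36,11,34],[-65,18,0]):
    u=(proj('scene',o+q@np.array(X,float))-[230,190]+.5)*k; cv2.circle(A,tuple(int(v) for v in u),3,(0,0,255),1)
    print(X,u.round())
Rb=Ro.from_euler('z',5,degrees=True).as_matrix()
for X in([65,25,18],[65,-25,18],[65,25,14],[65,-25,14],[-55,-25,25],[-55,25,25]):
    u=(proj('scene',np.array(pk.B)+Rb@np.array(X,float)*1.0+([0,0,0]))-[230,190]+.5)*k; cv2.circle(A,tuple(int(v) for v in u),3,(255,0,255),1)
cv2.imwrite('pics/c8.png',A)
E
```

```text
t 14.65 pack in bay [19.6  2.6 60.8] tilt 10.9 yaw 0.01 F bay [ 0.2  0.4 -2.5] gap 18.7
(20.0, 0.0, 40.0, 11.0) tcp [589.9  67.6  74.7] dp [0.0181, -0.0128, 0.1023] ang [0.0001, -0.0004, 0.0001]
(20.0, 0.0, 16.0, 11.0) tcp [589.9  67.6  50.7] dp [0.0409, -0.0128, 0.2201] ang [0.0001, -0.0004, 0.0001]
[65, 23, 0] [214. 434.]
[65, -23, 0] [145. 371.]
[65, 23, 34] [220. 391.]
[65, -23, 34] [149. 327.]
[36, -11, 57] [219. 279.]
[36, 11, 57] [253. 309.]
[36, 11, 34] [249. 340.]
[-65, 18, 0] [407. 278.]
```

View pics/c8.png

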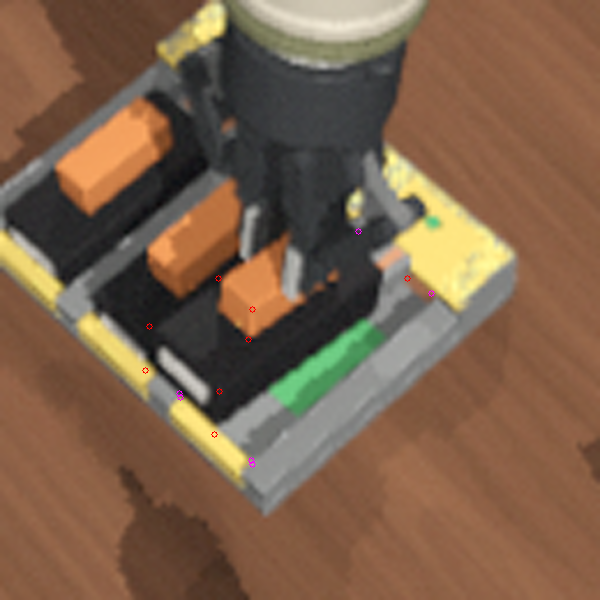

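```bash
cat > edge.py <<'E'
from m import *
import pk
def lines(im,x0=230,y0=190,cols1=(235,365),cols2=(178,214),rows=(300,470)):
    k=600/130
    g=cv2.resize(im[190:320,230:360],(600,600),interpolation=cv2.INTER_CUBIC).max(2)
    out=[]
    for c0,c1 in(cols1,cols2):
        P=[]
        for u in range(c0,c1,3):
            r=[v for v in range(rows[0],rows[1]) if g[v,u]<62]
            # lowest dark run connected from the pack
            if r: P.append((u,r[-1]))
        P=np.array(P); z=np.polyfit(P[:,0],P[:,1],1); 
        for _ in range(4):
            e=np.abs(P[:,1]-np.polyval(z,P[:,0])); P=P[e<max(3,1.5*np.median(e))]; z=np.polyfit(P[:,0],P[:,1],1)
        out.append((z,len(P),P[0].tolist(),P[-1].tolist()))
    return out
def pr(o,q,X): return (proj('scene',o+q@np.array(X,float))-[230,190]+.5)*600/130
E
python3 - <<'E'
from edge import *
im=cv2.imread('pics/s8.png')
L=lines(im)
for l in L: print(l)
a,b=L[0][0],L[1][0]; u=(b[1]-a[1])/(a[0]-b[0]); print('corner',u,np.polyval(a,u))
s,p,R=pk.state(); q=R.as_matrix()@np.diag([-1,1,-1]); o=p-q@np.array(pk.OFF)
for X in([65,23,0],[-39,23,0],[65,-23,0],[65,23,34],[65,-23,34],[-39,23,34]): print(X,pr(o,q,X).round(1))
# ridge mask: compare predicted ridge outline vs orange
m=seg(im,'orange'); 
for bl in blobs(m,300):
    print(bl[0],bl[1])
g=cv2.resize(im[190:320,230:360],(600,600),interpolation=cv2.INTER_CUBIC)
for u in(185,195,205,215): print(u,[(v,g[v,u].tolist()) for v in range(370,440,6)])
E
```

```text
(array([ -0.73758515, 582.88402631]), 44, [235, 409], [364, 316])
(array([  0.79971989, 247.0280112 ]), 8, [178, 389], [205, 412])
corner 218.4706391827346 421.7433262931953
[65, 23, 0] [214.2 434.5]
[-39, 23, 0] [376.4 313.6]
[65, -23, 0] [145.2 370.8]
[65, 23, 34] [219.6 391.2]
[65, -23, 34] [149.1 326.8]
[-39, 23, 34] [384.8 269.7]
[285.31967213 253.45765027] 164.09375
[272.54648241 239.78643216] 163.78125
[254.42634855 223.406639  ] 275.90625
185 [(370, [169, 174, 178]), (376, [193, 199, 202]), (382, [166, 172, 175]), (388, [87, 91, 92]), (394, [28, 28, 31]), (400, [81, 165, 183]), (406, [123, 226, 250]), (412, [129, 229, 254]), (418, [127, 229, 253]), (424, [106, 202, 223]), (430, [77, 153, 176]), (436, [85, 127, 142])]
195 [(370, [39, 38, 40]), (376, [114, 119, 121]), (382, [188, 194, 197]), (388, [186, 193, 196]), (394, [150, 155, 158]), (400, [58, 65, 68]), (406, [47, 96, 112]), (412, [105, 199, 224]), (418, [132, 234, 255]), (424, [129, 229, 254]), (430, [121, 221, 245]), (436, [96, 182, 205])]
205 [(370, [40, 37, 38]), (376, [41, 40, 42]), (382, [74, 75, 77]), (388, [150, 155, 158]), (394, [160, 165, 168]), (400, [112, 118, 121]), (406, [46, 45, 46]), (412, [37, 47, 52]), (418, [74, 148, 170]), (424, [121, 221, 245]), (430, [129, 230, 254]), (436, [128, 229, 252])]
215 [(370, [37, 37, 36]), (376, [39, 41, 42]), (382, [39, 38, 38]), (388, [36, 32, 33]), (394, [28, 28, 28]), (400, [33, 30, 34]), (406, [36, 37, 37]), (412, [36, 37, 39]), (418, [37, 35, 36]), (424, [63, 96, 109]), (430, [119, 202, 225]), (436, [129, 229, 254])]
```

```bash
python3 - <<'E'
from edge import *
im=cv2.imread('pics/t8.png'); s,p,R=pk.state(); q=R.as_matrix()@np.diag([-1,1,-1]); o=p-q@np.array(pk.OFF)
for X in([65,23,0],[65,-23,0],[65,23,34],[65,-23,34],[36,11,57],[36,-11,57],[-65,18,16]): print(X,proj('top',o+q@np.array(X,float)).round(1))
g=im.max(2)
print('cols',list(range(296,332)))
for r in range(182,206): print(r,' '.join('%3d'%v for v in g[r,296:332]))
E
```

```text
[65, 23, 0] [299.5 187. ]
[65, -23, 0] [316.3 185.5]
[65, 23, 34] [299.4 187.4]
[65, -23, 34] [316.5 185.8]
[36, 11, 57] [304.8 198.2]
[36, -11, 57] [313.1 197.5]
[-65, 18, 16] [305.7 234.4]
cols [296, 297, 298, 299, 300, 301, 302, 303, 304, 305, 306, 307, 308, 309, 310, 311, 312, 313, 314, 315, 316, 317, 318, 319, 320, 321, 322, 323, 324, 325, 326, 327, 328, 329, 330, 331]
182  85  84  84  84  85  84  84  85  85  84  83  85  84  85  84  84  83  82  88  89  93 108 113 116 115 114 115 115 116 115 115 116 118 122 125 124
183  82  81  82  81  83  81  81  83  82  81  82  83  89  93  93  91  90  90  86  79  83  97 108 110 110 110 110 110 111 111 110 110 112 115 119 119
184  80  80  80  80  82  80  82  80  81  82  81  89 101 109 108 108 109 107  98  89  90 101 107 109 108 109 107 108 109 108 106 107 107 110 113 115
185  82  81  81  82  82  80  81  85  88  90  91 101 115 120 120 122 128 122 105  93  97 106 109 109 109 107 108 107 108 107 106 107 106 106 107 108
186  93  88  84  82  81  78  79  93 106 110 107 113 124 125 119 121 124 117  94  79  87 102 110 110 109 108 108 108 108 108 107 108
[... 2128 characters left out ...]
 196 195 195 195 195 197 197 197 197 197 197 197 196 197 197 197 198 198 198 198 198 199 200 200 199 199 196
202 202 202 201 202 201 203 202 202 202 202 203 203 203 203 203 203 203 205 204 204 204 204 203 204 205 204 204 204 205 205 205 205 205 205 208 205
203 208 209 209 209 209 209 208 208 208 209 209 210 210 210 210 210 210 210 211 211 210 211 212 211 211 211 211 211 212 211 212 211 212 212 213 211
204 214 214 214 214 214 214 215 214 215 215 215 215 215 215 215 215 216 215 215 216 215 216 216 216 216 216 215 216 216 216 216 216 216 217 217 217
205 218 217 218 218 218 218 218 218 218 218 218 218 218 219 218 219 219 219 218 219 219 219 219 219 219 220 220 220 220 220 220 220 220 220 220 220
```

```bash
python3 - <<'E'
from edge import *
im=cv2.imread('pics/t8.png')
for r in range(182,190): print(r,im[r,303:317:3].tolist())
R=pk.Ro.from_euler('z',5,degrees=True).as_matrix()
for X in([65,25,14],[74,25,14],[65,-25,14],[74,-25,14]): print(X,proj('top',np.array(pk.B)+R@np.array(X,float)).round(1))
# edge-on views: scene label & face gradient column
g=cv2.resize(cv2.imread('pics/s8.png')[190:320,230:360],(600,600),interpolation=cv2.INTER_CUBIC).max(2)
for u in(170,180,190,200,210,216): print(u,g[300:440:4,u].tolist())
A=cv2.resize(im[170:250,280:360],(600,600),interpolation=cv2.INTER_CUBIC);
E
```

```text
182 [[42, 57, 85], [39, 55, 83], [41, 56, 85], [41, 56, 83], [43, 58, 89]]
183 [[42, 55, 83], [40, 55, 82], [44, 61, 93], [44, 60, 90], [39, 53, 79]]
184 [[38, 52, 80], [39, 53, 81], [52, 71, 109], [59, 76, 109], [43, 59, 89]]
185 [[47, 59, 85], [55, 66, 91], [67, 83, 120], [83, 99, 128], [47, 63, 93]]
186 [[64, 72, 93], [83, 90, 107], [91, 101, 125], [92, 102, 124], [47, 57, 79]]
187 [[69, 76, 88], [93, 97, 106], [97, 101, 111], [73, 78, 90], [47, 48, 57]]
188 [[59, 60, 67], [70, 72, 76], [75, 76, 79], [53, 53, 54], [48, 45, 46]]
189 [[47, 47, 48], [48, 47, 49], [52, 50, 53], [49, 47, 48], [49, 47, 47]]
[65, 25, 14] [300.9 197. ]
[74, 25, 14] [300.6 193.9]
[65, -25, 14] [318.4 195.4]
[74, -25, 14] [318.2 192.3]
170 [26, 26, 29, 33, 37, 52, 57, 57, 55, 51, 44, 39, 48, 99, 159, 190, 194, 181, 133, 47, 40, 82, 129, 153, 155, 151, 168, 182, 179, 150, 136, 126, 119, 124, 127]
180 [41, 25, 36, 50, 56, 54, 55, 54, 52, 52, 54, 53, 48, 37, 31, 85, 163, 203, 200, 183, 148, 79, 39, 55, 128, 222, 249, 244, 254, 252, 222, 182, 153, 135, 117]
190 [35, 47, 56, 55, 55, 55, 53, 56, 56, 54, 53, 51, 52, 53, 48, 40, 40, 74, 139, 190, 203, 193, 169, 108, 53, 81, 182, 237, 255, 255, 254, 248, 229, 198, 169]
200 [53, 55, 53, 54, 52, 51, 53, 53, 51, 52, 52, 49, 54, 54, 52, 42, 39, 41, 37, 49, 116, 176, 202, 200, 184, 145, 86, 67, 142, 212, 250, 255, 254, 251, 238]
210 [52, 54, 54, 53, 53, 56, 54, 52, 52, 51, 52, 53, 51, 39, 41, 41, 41, 39, 37, 40, 43, 49, 72, 85, 74, 54, 40, 31, 29, 43, 107, 187, 239, 255, 254]
216 [63, 78, 77, 62, 48, 48, 50, 49, 49, 49, 49, 49, 44, 38, 40, 37, 37, 38, 38, 42, 39, 41, 38, 31, 30, 34, 36, 38, 38, 36, 39, 101, 194, 242, 253]
```

```bash
sed -i 's/OFF=\[8,0,25.6\]/OFF=[11,1.0,19.6]/' pk.py; python3 - <<'E'
from edge import *
R=pk.Ro.from_euler('z',5,degrees=True).as_matrix()
for z in(112,120):
    for uv in((300.35,190.5),(316.8,190.5)): print(z,uv,(R.T@(onz('top',uv,z)-pk.B)).round(1))
# walls of free bay in the original top picture: row profile through label & neighbours
im=cv2.imread('pics/top0.png')
for r in(205,): print(r,list(zip(range(294,334),im[r,294:334].max(1).tolist())))
for X in([30,25,18],[30,-25,18],[30,25,0],[30,-25,0],[30,41,18],[30,-41,18]): print(X,proj('top',np.array(pk.B)+R@np.array(X,float)).round(1))
E
python3 pk.py 20 0 30 11
```

```text
112 (300.35, 190.5) [ 69.7  23.8 104. ]
112 (316.8, 190.5) [ 65.7 -20.2 104. ]
120 (300.35, 190.5) [ 68.4  23.7 112. ]
120 (316.8, 190.5) [ 64.5 -20.  112. ]
205 [(294, 130), (295, 134), (296, 141), (297, 153), (298, 157), (299, 158), (300, 161), (301, 151), (302, 123), (303, 113), (304, 119), (305, 119), (306, 119), (307, 119), (308, 135), (309, 161), (310, 172), (311, 171), (312, 170), (313, 170), (314, 166), (315, 159), (316, 156), (317, 155), (318, 152), (319, 149), (320, 154), (321, 158), (322, 157), (323, 157), (324, 148), (325, 118), (326, 76), (327, 48), (328, 47), (329, 83), (330, 188), (331, 252), (332, 249), (333, 246)]
[30, 25, 18] [302. 209.]
[30, -25, 18] [319.6 207.4]
[30, 25, 0] [302.1 209.8]
[30, -25, 0] [319.5 208.2]
[30, 41, 18] [296.3 209.5]
[30, -41, 18] [325.2 206.9]
t 14.75 pack in bay [16.4  1.5 66.8] tilt 11.0 yaw 0.03 F bay [ 0.4  0.6 -2.1] gap 18.9
(20.0, 0.0, 30.0, 11.0) tcp [593.9  69.   59.3] dp [0.0174, -0.0077, 0.1842] ang [0.0, 0.0, 0.0002]
```

>>> step_arm([
  {"dp": [0.017,-0.009,0.02],"angular": [0,0,0],"fingers": 1},
  {"dp": [0.017,-0.009,0.05],"angular": [0,0,0],"fingers": 1},
  {"dp": [0.017,-0.009,0.08],"angular": [0,0,0],"fingers": 1},
  {"dp": [0.017,-0.009,0.11],"angular": [0,0,0],"fingers": 1},
  {"dp": [0.017,-0.009,0.14],"angular": [0,0,0],"fingers": 1},
  {"dp": [0.017,-0.009,0.17],"angular": [0,0,0],"fingers": 1},
  {"dp": [0.017,-0.009,0.184],"angular": [0,0,0],"fingers": 1},
  {"dp": [0.017,-0.009,0.184],"angular": [0,0,0],"fingers": 1},
])

```text
time: 15.75
tool_pos: [593.5, 68.3, 58.6]
tcp_rot: [-180.0, 10.9, -175.0]
ft_force: [-0.1, 0.6, -3.6]
finger_gap: 18.7
grip_force: 88.5
```

```bash
python3 pk.py 20 0 17 11 0 0 17 11; python3 - <<'E'
from edge import *
a=snapshot('scene');b=snapshot('top'); cv2.imwrite('pics/s9.png',a);cv2.imwrite('pics/t9.png',b)
s,p,R=pk.state(); q=R.as_matrix()@np.diag([-1,1,-1]); o=p-q@np.array(pk.OFF)
P={tuple(X):pr(o,q,X) for X in([65,23,0],[-39,23,0],[65,-23,0],[65,23,34],[36,11,34],[36,11,57],[36,-11,57])}
for X in P: print(X,P[X].round(1))
L=lines(a,cols1=(230,340),rows=(330,480))
for l in L: print(l)
A=cv2.resize(a[190:320,230:360],(600,600),interpolation=cv2.INTER_CUBIC)
for X in P: cv2.circle(A,tuple(int(v) for v in P[X]),3,(0,0,255),1)
cv2.imwrite('pics/c9.png',A)
for X in([65,23,34],[65,-23,34],[36,11,57],[36,-11,57]): print(X,proj('top',o+q@np.array(X,float)).round(1))
g=b.max(2)
for r in range(184,200): print(r,' '.join('%3d'%v for v in g[r,296:322]))
E
```

```text
t 15.75 pack in bay [19.5 -0.6 29.3] tilt 10.9 yaw 0.01 F bay [-0.   0.6 -3.6] gap 18.7
(20.0, 0.0, 17.0, 11.0) tcp [593.9  69.   46.3] dp [0.0093, 0.0032, 0.0606] ang [0.0, -0.0003, 0.0001]
(0.0, 0.0, 17.0, 11.0) tcp [573.9  67.2  46.3] dp [0.1075, 0.0032, 0.0416] ang [0.0, -0.0003, 0.0001]
(65, 23, 0) [215.4 460. ]
(-39, 23, 0) [374.2 340.6]
(65, -23, 0) [147.9 397.3]
(65, 23, 34) [220.6 418.3]
(36, 11, 34) [249.  367.4]
(36, 11, 57) [253.  337.9]
(36, -11, 57) [219.6 308. ]
(array([ -0.75658822, 625.75547431]), 33, [236, 445], [338, 371])
(array([  0.94638695, 262.92773893]), 12, [178, 431], [211, 462])
[65, 23, 34] [300.9 189.3]
[65, -23, 34] [317.7 187.8]
[36, 11, 57] [306.2 200. ]
[36, -11, 57] [314.3 199.2]
184  69  70  70  71  71  71  71  72  72  74  81  88 100 108 106 104 104 103 100  92  92 100 108 109 108 108
185  74  72  70  71  70  70  71  71  73  78  86 101 114 119 118 118 116 113 109 104 102 106 108 109 109 107
186  85  79  76  76  75  75  73  74  85  92 100 110 120 127 132 136 133 122 113 102  97 102 109 109 109 108
187 102  94  90  91  90  84  74  76  90 106 113 110 
[... 651 characters left out ...]
  48  49  49  49  50  48  50  49  66  94 104 101  97
194 137 136 132 135 131 111  74  48  45  44  45  45  45  47  50  49  50  50  49  48  50  74 102 107 102 100
195 145 148 146 145 139 114  73  45  44  48  49  54  61  71  78  80  79  76  67  59  54  69  94 103 102 100
196 147 150 152 150 142 114  71  47  55  76  92  98 105 121 132 134 130 124 110  95  81  79  86  99 100  99
197 143 150 151 149 141 113  74  67  94 130 152 153 153 163 169 169 165 157 145 132 125 120 109 106 103 102
198 144 152 150 151 143 121  99 111 141 171 188 183 174 173 173 169 164 160 156 153 154 153 147 136 125 120
199 157 158 159 159 156 144 139 151 171 181 183 177 171 169 168 166 162 163 162 162 163 168 173 169 157 154
```

View pics/c9.png

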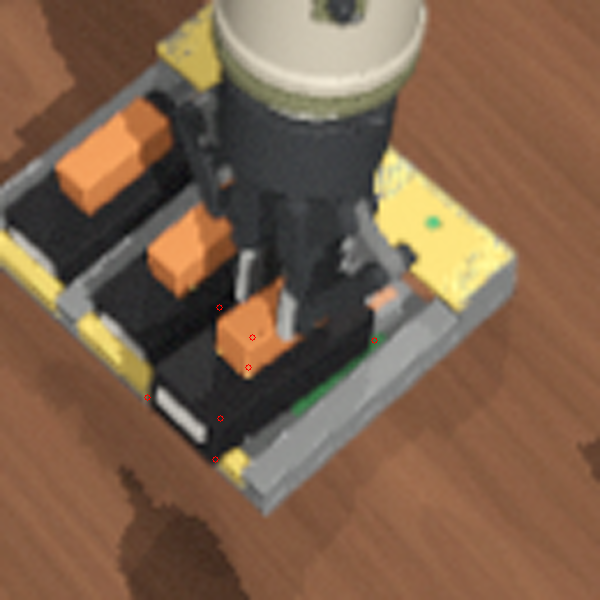

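>>> step_arm([
  {"dp": [0.002,0.002,0.01],"angular": [0,0,0],"fingers": 1},
  {"dp": [0.004,0.003,0.02],"angular": [0,0,0],"fingers": 1},
  {"dp": [0.006,0.003,0.03],"angular": [0,0,0],"fingers": 1},
  {"dp": [0.007,0.003,0.04],"angular": [0,0,0],"fingers": 1},
  {"dp": [0.008,0.003,0.05],"angular": [0,0,0],"fingers": 1},
  {"dp": [0.01,0.003,0.06],"angular": [0,0,0],"fingers": 1},
  {"dp": [0.01,0.003,0.065],"angular": [0,0,0],"fingers": 1},
  {"dp": [0.01,0.003,0.065],"angular": [0,0,0],"fingers": 1},
])

```text
time: 16.85
tool_pos: [594.5, 69.0, 46.2]
tcp_rot: [-180.0, 11.0, -175.0]
ft_force: [1.2, 0.1, -1.5]
finger_gap: 18.5
grip_force: 88.8
```

```bash
python3 pk.py 10 0 16 11 -4 0 16 11
```

```text
t 16.85 pack in bay [20.7 -0.1 16.9] tilt 11.0 yaw 0.01 F bay [ 1.2 -0.  -1.5] gap 18.5
(10.0, 0.0, 16.0, 11.0) tcp [583.9  68.1  45.3] dp [0.0533, 0.0003, -0.0058] ang [-0.0, 0.0002, 0.0]
(-4.0, 0.0, 16.0, 11.0) tcp [570.   66.9  45.3] dp [0.122, 0.0003, -0.0192] ang [-0.0, 0.0002, 0.0]
```

>>> step_arm([
  {"dp": [0.015,0,-0.001],"angular": [0,0,0],"fingers": 1},
  {"dp": [0.03,0,-0.003],"angular": [0,0,0],"fingers": 1},
  {"dp": [0.045,0,-0.005],"angular": [0,0,0],"fingers": 1},
  {"dp": [0.055,0,-0.007],"angular": [0,0,0],"fingers": 1},
  {"dp": [0.065,0,-0.009],"angular": [0,0,0],"fingers": 1},
  {"dp": [0.075,0,-0.011],"angular": [0,0,0],"fingers": 1},
  {"dp": [0.085,0,-0.012],"angular": [0,0,0],"fingers": 1},
  {"dp": [0.092,0,-0.013],"angular": [0,0,0],"fingers": 1},
])

```text
time: 17.85
tool_pos: [578.3, 67.5, 47.1]
tcp_rot: [-180.0, 11.3, -175.0]
ft_force: [10.7, 1.3, 6.5]
finger_gap: 18.4
grip_force: 89.4
```

```bash
python3 pk.py -4 0 16 11
```

```text
t 17.85 pack in bay [ 4.5 -0.1 17.7] tilt 11.3 yaw 0.01 F bay [10.7  0.3  6.5] gap 18.4
(-4.0, 0.0, 16.0, 11.0) tcp [570.   66.9  45.3] dp [0.0429, 0.0006, 0.0001] ang [-0.0, 0.0018, 0.0]
```

>>> step_arm([
  {"dp": [-0.002,0,-0.012],"angular": [0,0,0],"fingers": 1},
  {"dp": [0.004,0,-0.013],"angular": [0,0,0],"fingers": 1},
  {"dp": [0.01,0,-0.014],"angular": [0,0,0],"fingers": 1},
  {"dp": [0.018,0,-0.016],"angular": [0,0,0],"fingers": 1},
  {"dp": [0.026,0,-0.018],"angular": [0,0,0],"fingers": 1},
  {"dp": [0.034,0,-0.019],"angular": [0,0,0],"fingers": 1},
  {"dp": [0.042,0,-0.021],"angular": [0,0,0],"fingers": 1},
  {"dp": [0.042,0,-0.021],"angular": [0,0,0],"fingers": 1},
], newtons=110)

```text
time: 18.85
tool_pos: [569.0, 66.7, 49.0]
tcp_rot: [-180.0, 11.3, -175.0]
ft_force: [10.1, 0.5, 1.8]
finger_gap: 17.8
grip_force: 108.2
```

```bash
python3 pk.py -4 0 16 11; python3 - <<'E'
from edge import *
a=snapshot('scene'); cv2.imwrite('pics/s10.png',a)
s,p,R=pk.state(); q=R.as_matrix()@np.diag([-1,1,-1]); o=p-q@np.array(pk.OFF)
for X in([65,23,0],[-39,23,0],[65,-23,0],[65,23,34]): print(X,pr(o,q,X).round(1))
for l in lines(a,cols1=(240,330),cols2=(200,235),rows=(330,480)): print(l)
g=cv2.resize(a[190:320,230:360],(600,600),interpolation=cv2.INTER_CUBIC)
for u in range(190,262,8): print(u,g[390:480:5,u].max(1).tolist())
E
```

```text
t 18.85 pack in bay [-4.9 -0.1 19.6] tilt 11.3 yaw 0.01 F bay [10.1 -0.4  1.8] gap 17.8
(-4.0, 0.0, 16.0, 11.0) tcp [570.   66.9  45.3] dp [-0.0012, 0.0004, 0.019] ang [-0.0, 0.0016, 0.0]
[65, 23, 0] [256.6 435.6]
[-39, 23, 0] [411.6 319.4]
[65, -23, 0] [189.4 374.1]
[65, 23, 34] [262.9 393.8]
(array([ -0.70522731, 615.44672685]), 20, [249, 437], [327, 384])
(array([  0.89277389, 213.71445221]), 12, [200, 393], [233, 421])
190 [122, 132, 148, 205, 250, 255, 254, 247, 214, 178, 148, 102, 127, 130, 125, 120, 118, 118]
198 [52, 102, 141, 152, 175, 223, 246, 243, 239, 229, 197, 167, 124, 114, 131, 129, 127, 121]
206 [65, 28, 80, 135, 151, 159, 205, 234, 240, 241, 234, 208, 181, 153, 111, 123, 129, 130]
214 [173, 104, 24, 67, 121, 149, 147, 171, 219, 238, 239, 239, 221, 186, 161, 127, 121, 133]
222 [193, 189, 152, 64, 31, 92, 144, 161, 158, 207, 244, 238, 240, 232, 203, 172, 146, 121]
230 [151, 203, 201, 171, 96, 31, 60, 128, 151, 146, 181, 233, 243, 240, 240, 223, 184, 156]
238 [41, 101, 179, 203, 189, 141, 52, 42, 97, 142, 146, 140, 198, 242, 240, 238, 231, 196]
246 [39, 40, 51, 94, 93, 58, 38, 29, 37, 70, 100, 98, 102, 156, 199, 183, 151, 140]
254 [39, 41, 44, 37, 33, 37, 38, 39, 33, 37, 71, 98, 101, 107, 143, 157, 147, 149]
```

```bash
cat > rows.py <<'E'
from pk import *
def rows(c0,seq):
    p0,R0=tcp(*c0)
    for a in seq:
        p,R=tcp(*a); print(a,(R0.inv().apply(p-p0)/200).round(3).tolist(),(np.degrees((R0.inv()*R).as_rotvec())/180).round(3).tolist())
E
python3 - <<'E'
from rows import *
f=lambda t:(-9,0,65*np.sin(np.radians(t))+5.5,t)
rows((-7,0,18.5,11),[(-8,0,18.5,11),(-9,0,18.5,11)]+[f(t) for t in(9.5,7.5,5.5,3.5,1.5,0)])
E
```

```text
(-8, 0, 18.5, 11) [0.005, -0.0, -0.001] [0.0, 0.0, 0.0]
(-9, 0, 18.5, 11) [0.01, 0.0, -0.002] [0.0, 0.0, 0.0]
(-9, 0, np.float64(16.22809438094405), 9.5) [0.009, 0.0, 0.011] [0.0, 0.008, 0.0]
(-9, 0, np.float64(13.984202494303352), 7.5) [0.008, 0.0, 0.024] [0.0, 0.019, 0.0]
(-9, 0, np.float64(11.729973913814558), 5.5) [0.007, 0.0, 0.037] [0.0, 0.031, 0.0]
(-9, 0, np.float64(9.468155069765697), 3.5) [0.006, 0.0, 0.05] [0.0, 0.042, 0.0]
(-9, 0, np.float64(7.201501640011755), 1.5) [0.005, 0.0, 0.064] [0.0, 0.053, 0.0]
(-9, 0, np.float64(5.5), 0) [0.005, 0.0, 0.074] [0.0, 0.061, 0.0]
```

>>> step_arm([
  {"dp": [0.005,0,-0.001],"angular": [0,0,0],"fingers": 1},
  {"dp": [0.01,0,-0.002],"angular": [0,0,0],"fingers": 1},
  {"dp": [0.009,0,0.011],"angular": [0,0.008,0],"fingers": 1},
  {"dp": [0.008,0,0.024],"angular": [0,0.019,0],"fingers": 1},
  {"dp": [0.007,0,0.037],"angular": [0,0.031,0],"fingers": 1},
  {"dp": [0.006,0,0.05],"angular": [0,0.042,0],"fingers": 1},
  {"dp": [0.005,0,0.064],"angular": [0,0.053,0],"fingers": 1},
  {"dp": [0.005,0,0.074],"angular": [0,0.061,0],"fingers": 1},
])

```text
time: 19.9
tool_pos: [573.4, 67.0, 35.5]
tcp_rot: [-180.0, 0.5, -175.0]
ft_force: [16.3, 2.3, 7.2]
finger_gap: 17.8
grip_force: 109.0
```

```bash
python3 pk.py -4 0 2 0; python3 - <<'E'
from edge import *
a=snapshot('scene'); cv2.imwrite('pics/s11.png',a)
s,p,R=pk.state(); q=R.as_matrix()@np.diag([-1,1,-1]); o=p-q@np.array(pk.OFF)
for X in([65,23,0],[-39,23,0],[65,-23,0],[65,23,34],[36,11,57]): print(X,pr(o,q,X).round(1))
h=pk.Ro.from_euler('z',5,degrees=True).as_matrix()
for X in([65,23,34],[65,-23,34],[65,23,14],[65,-23,14],[36,11,57]): print('home',X,pr(np.array(pk.B),h,X).round(1))
g=cv2.resize(a[190:320,230:360],(600,600),interpolation=cv2.INTER_CUBIC)
for u in range(190,270,8): print(u,g[370:480:5,u].max(1).tolist())
E
```

```text
t 19.9 pack in bay [-4.3 -0.1  7.8] tilt 0.5 yaw 0.01 F bay [16.4  0.9  7.2] gap 17.8
(-4.0, 0.0, 2.0, 0.0) tcp [573.9  67.2  29.6] dp [-0.002, 0.0007, 0.0296] ang [-0.0, 0.003, 0.0]
[65, 23, 0] [256.7 460.8]
[-39, 23, 0] [412.  323.7]
[65, -23, 0] [190.6 399.8]
[65, 23, 34] [252.9 428.3]
[36, 11, 57] [278.  349.2]
home [65, 23, 34] [246.9 442.6]
home [65, -23, 34] [179.7 380.8]
home [65, 23, 14] [249.5 461.5]
home [65, -23, 14] [183.1 400.2]
home [36, 11, 57] [271.6 364. ]
190 [79, 56, 47, 42, 46, 49, 87, 181, 238, 245, 240, 233, 212, 176, 148, 97, 125, 127, 124, 118, 116, 118]
198 [46, 45, 44, 40, 37, 82, 158, 155, 151, 203, 236, 239, 237, 227, 195, 166, 124, 112, 128, 128, 123, 120]
206 [43, 45, 47, 45, 45, 41, 74, 146, 168, 156, 193, 230, 237, 238, 233, 206, 180, 149, 111, 121, 128, 128]
214 [46, 46, 48, 45, 45, 44, 40, 38, 91, 155, 158, 165, 211, 236, 238, 236, 219, 185, 160, 124, 119, 132]
222 [45, 49, 45, 44, 46, 43, 48, 44, 41, 84, 163, 187, 156, 198, 241, 238, 238, 231, 201, 170, 143, 119]
230 [45, 45, 46, 46, 46, 47, 47, 45, 44, 37, 49, 114, 180, 175, 186, 233, 242, 238, 238, 222, 183, 156]
238 [45, 46, 47, 46, 45, 40, 44, 45, 43, 45, 42, 29, 86, 149, 150, 135, 192, 240, 239, 237, 229, 194]
246 [42, 40, 40, 42, 42, 37, 40, 40, 42, 40, 43, 41, 42, 39, 37, 34, 47, 141, 197, 182, 150, 139]
254 [38, 40, 40, 39, 42, 40, 38, 37, 36, 41, 41, 43, 46, 36, 34, 36, 32, 53, 132, 156, 145, 148]
262 [74, 43, 40, 41, 39, 41, 41, 41, 40, 38, 41, 44, 37, 36, 36, 34, 72, 128, 149, 147, 148, 148]
```

>>> step_arm([
  {"dp": [0,0,0.006],"angular": [0,0,0],"fingers": 1},
  {"dp": [0,0,0.012],"angular": [0,0,0],"fingers": 1},
  {"dp": [0,0,0.018],"angular": [0,0.003,0],"fingers": 1},
  {"dp": [0,0,0.024],"angular": [0,0.006,0],"fingers": 1},
  {"dp": [0,0,0.03],"angular": [0,0.009,0],"fingers": 1},
  {"dp": [0,0,0.03],"angular": [0,0.012,0],"fingers": 1},
  {"dp": [0,0,0.03],"angular": [0,0.012,0],"fingers": 1},
  {"dp": [0,0,0.03],"angular": [0,0.012,0],"fingers": 1},
])

```text
time: 20.95
tool_pos: [573.7, 67.1, 33.6]
tcp_rot: [-180.0, -1.6, -175.0]
ft_force: [-2.3, -0.1, 40.7]
finger_gap: 17.8
grip_force: 113.3
```

```bash
python3 pk.py -4 0 2 0; python3 - <<'E'
from edge import *
print(sense()['wrist_torque'])
a=snapshot('scene'); cv2.imwrite('pics/s12.png',a)
g=cv2.resize(a[190:320,230:360],(600,600),interpolation=cv2.INTER_CUBIC)
for u in range(198,240,8): print(u,g[370:480:5,u].max(1).tolist())
E
```

```text
t 20.95 pack in bay [-4.8 -0.1  6.3] tilt -1.6 yaw 0.02 F bay [-2.3  0.1 40.7] gap 17.8
(-4.0, 0.0, 2.0, 0.0) tcp [573.9  67.2  29.6] dp [-0.0018, 0.0005, 0.0202] ang [-0.0001, -0.0087, 0.0001]
[ 0.21190231  0.48746748 -0.0090739 ]
198 [59, 43, 46, 43, 40, 41, 103, 159, 185, 217, 237, 238, 237, 227, 194, 165, 120, 113, 129, 128, 123, 119]
206 [46, 44, 41, 48, 46, 41, 40, 92, 171, 190, 204, 231, 238, 238, 232, 205, 179, 148, 112, 123, 128, 127]
214 [46, 44, 43, 45, 43, 47, 45, 43, 66, 136, 186, 198, 224, 236, 237, 236, 218, 185, 158, 125, 120, 128]
222 [43, 40, 44, 40, 42, 49, 46, 45, 43, 45, 100, 175, 195, 209, 234, 238, 237, 230, 201, 169, 142, 119]
230 [46, 44, 46, 46, 44, 45, 48, 47, 45, 43, 40, 74, 140, 176, 194, 226, 241, 237, 238, 221, 182, 155]
238 [43, 46, 49, 46, 47, 46, 47, 45, 43, 44, 44, 39, 42, 95, 132, 135, 199, 240, 238, 236, 229, 193]
```

>>> step_arm([
  {"dp": [0,0,-0.015],"angular": [0,0,0],"fingers": 1},
  {"dp": [0,0,-0.03],"angular": [0,0,0],"fingers": 1},
  {"dp": [0,0,-0.03],"angular": [0,0,0],"fingers": 0.6},
  {"dp": [0,0,-0.03],"angular": [0,0,0],"fingers": 0.5},
  {"dp": [0,0,-0.03],"angular": [0,0,0],"fingers": 0.5},
  {"dp": [0,0,-0.03],"angular": [0,0,0],"fingers": 0.5},
  {"dp": [0,0,-0.03],"angular": [0,0,0],"fingers": 0.5},
  {"dp": [0,0,-0.03],"angular": [0,0,0],"fingers": 0.5},
], newtons=40)

```text
time: 22.0
tool_pos: [568.6, 66.7, 32.6]
tcp_rot: [180.0, -2.2, -175.0]
ft_force: [0.2, -0.2, -0.2]
finger_gap: 42.5
grip_force: 0.0
```

```bash
python3 pk.py -4 0 2 0; python3 - <<'E'
from edge import *
a=snapshot('scene'); cv2.imwrite('pics/s13.png',a)
g=cv2.resize(a[190:320,230:360],(600,600),interpolation=cv2.INTER_CUBIC)
for u in range(198,240,8): print(u,g[370:480:5,u].max(1).tolist())
I={'scene':a}
E
```

```text
t 22.0 pack in bay [-10.   -0.    5.4] tilt -2.2 yaw 0.01 F bay [ 0.2 -0.2 -0.2] gap 42.5
(-4.0, 0.0, 2.0, 0.0) tcp [573.9  67.2  29.6] dp [-0.0271, 0.0001, 0.014] ang [0.0, -0.012, 0.0001]
198 [62, 47, 44, 42, 41, 66, 153, 185, 181, 209, 235, 238, 238, 227, 195, 165, 123, 113, 129, 126, 124, 118]
206 [44, 46, 44, 43, 43, 40, 52, 128, 176, 186, 214, 234, 237, 238, 232, 206, 179, 148, 109, 120, 127, 128]
214 [45, 46, 46, 46, 46, 43, 45, 47, 86, 154, 179, 182, 213, 236, 237, 236, 218, 184, 159, 126, 120, 130]
222 [46, 46, 45, 43, 46, 46, 44, 45, 38, 53, 115, 165, 166, 203, 241, 237, 238, 230, 202, 169, 142, 119]
230 [42, 43, 42, 43, 43, 36, 38, 39, 39, 39, 36, 64, 129, 169, 191, 231, 241, 238, 238, 222, 182, 155]
238 [39, 40, 41, 38, 43, 41, 40, 38, 38, 38, 40, 36, 53, 99, 136, 140, 194, 240, 239, 235, 230, 194]
```

>>> step_arm([
  {"dp": [0,0,-0.05],"angular": [0,0,0],"fingers": 0.5},
  {"dp": [0,0,-0.12],"angular": [0,0,0],"fingers": 0.5},
  {"dp": [0,0,-0.22],"angular": [0,0,0],"fingers": 0.5},
  {"dp": [0,0,-0.35],"angular": [0,-0.012,0],"fingers": 0.5},
  {"dp": [0.05,0.1,-0.45],"angular": [0,-0.012,0],"fingers": 0.5},
  {"dp": [0.15,0.3,-0.45],"angular": [0,-0.012,0],"fingers": 0.4},
  {"dp": [0.28,0.55,-0.45],"angular": [0,-0.012,0],"fingers": 0.4},
  {"dp": [0.35,0.75,-0.45],"angular": [0,-0.012,0],"fingers": 0.4},
])

```text
time: 23.05
tool_pos: [488.6, 212.0, 127.2]
tcp_rot: [180.0, 0.1, -175.0]
ft_force: [0.7, 0.6, -0.8]
finger_gap: 51.3
grip_force: 0.0
```

```bash
cat > meas.py <<'E'
from m import *
import sys
def take(i):
    r={}
    for n in('scene','top'): r[n]=snapshot(n); cv2.imwrite(f'pics/{n}_{i}.png',r[n])
    return r
def ridgefit(I,p0):
    for n in I:
        k=near(I[n],'orange',proj(n,[p0[0]+8,p0[1],p0[2]+45]),300)
        if k is None: print(n,'none');continue
        print(n,k.sum()/255/16,[x.round(2) for x in fit(p0,[(n,RIDGE,k)],[0,1,3])])
def trayfit(I,p0,free=[0,1,3]):
    it=[(n,TRAY,near(I[n],'blue',proj(n,[p0[0],p0[1],p0[2]+20]),6000)) for n in I]
    it=[i for i in it if i[2] is not None]
    for s in it: print(s[0],s[2].sum()/255/16,[x.round(2) for x in fit(p0,[s],free)])
E
python3 - <<'E'
from meas import *
I=take('a'); print(sense()['tool_pos'],sense()['finger_gap'])
ridgefit(I,[567,65.6,8,5]); print('neighbour'); ridgefit(I,[572.7,0,8,5])
print('tray b'); trayfit(I,[446,302,0,-9.4])
E
```

```text
[488.10266457 213.85860207 127.14964948] 50.98638672518582
scene 329.875 [array([564.69,  66.1 ,   8.  ,   6.75]), np.float64(0.13)]
top 183.1875 [array([566.85,  66.77,   8.  ,   4.67]), np.float64(0.08)]
neighbour
scene 312.125 [array([ 5.711e+02, -3.800e-01,  8.000e+00,  8.780e+00]), np.float64(0.17)]
top 186.0625 [array([ 5.7343e+02, -1.8000e-01,  8.0000e+00,  5.1800e+00]), np.float64(0.06)]
tray b
scene 4620.875 [array([445.54, 302.2 ,   0.  ,  -9.43]), np.float64(0.02)]
top 757.3125 [array([432.61, 250.55,   0.  ,  -5.92]), np.float64(2.5)]
```

```bash
python3 go.py 446.2 302.2 60 180 0 170.55 446.2 302.2 5 180 0 170.55
```

```text
at [488.1 213.9 127.1] [ 1.7990e+02  1.0000e-01 -1.7477e+02] F [ 0.8 -0.5 -0.3] gap 51.0 grip 0.0 j [ 18.  -0. 102.   0.  78. -77.]
t 23.15 dp [0.169, 0.458, 0.336] ang [0.0006, 0.0005, 0.0815] mm 119
t 23.15 dp [0.169, 0.458, 0.611] ang [0.0006, 0.0005, 0.0815] mm 156
```

>>> step_arm([
  {"dp": [0.03,0.08,0],"angular": [0,0,0.015],"fingers": 0.4},
  {"dp": [0.08,0.2,0.05],"angular": [0,0,0.035],"fingers": 0.4},
  {"dp": [0.12,0.32,0.1],"angular": [0,0,0.06],"fingers": 0.4},
  {"dp": [0.16,0.42,0.16],"angular": [0,0,0.0815],"fingers": 0.4},
  {"dp": [0.169,0.458,0.25],"angular": [0,0,0.0815],"fingers": 0.4},
  {"dp": [0.169,0.458,0.32],"angular": [0,0,0.0815],"fingers": 0.4},
  {"dp": [0.169,0.458,0.336],"angular": [0,0,0.0815],"fingers": 0.4},
  {"dp": [0.169,0.458,0.336],"angular": [0,0,0.0815],"fingers": 0.4},
])

```text
time: 24.15
tool_pos: [447.9, 297.9, 57.8]
tcp_rot: [-180.0, -0.0, 170.3]
ft_force: [0.0, -0.1, 0.5]
finger_gap: 51.3
grip_force: 0.0
```

```bash
python3 go.py 446.2 302.2 5 180 0 170.55
```

```text
at [447.9 297.9  57.8] [-1.7998e+02 -2.0000e-02  1.7031e+02] F [ 0.  -0.1  0.5] gap 51.3 grip 0.0 j [ 28.   5. 104.  -0.  71. -52.]
t 24.15 dp [0.012, 0.02, 0.264] ang [-0.0001, -0.0001, -0.0013] mm 53
```

>>> step_arm([
  {"dp": [0.012,0.02,0.04],"angular": [0,0,0],"fingers": 0.4},
  {"dp": [0.012,0.02,0.1],"angular": [0,0,0],"fingers": 0.4},
  {"dp": [0.012,0.02,0.17],"angular": [0,0,0],"fingers": 0.4},
  {"dp": [0.012,0.02,0.22],"angular": [0,0,0],"fingers": 0.4},
  {"dp": [0.012,0.02,0.25],"angular": [0,0,0],"fingers": 0.4},
  {"dp": [0.012,0.02,0.263],"angular": [0,0,0],"fingers": 0.4},
  {"dp": [0.012,0.02,0.263],"angular": [0,0,0],"fingers": 0.4},
  {"dp": [0.012,0.02,0.263],"angular": [0,0,0],"fingers": 0.4},
])

```text
time: 25.15
tool_pos: [446.3, 303.2, 5.9]
tcp_rot: [180.0, 0.0, 170.3]
ft_force: [0.1, 0.2, 0.6]
finger_gap: 51.3
grip_force: 0.0
```

>>> step_arm([
  {"dp": [0,0,0],"angular": [0,0,0],"fingers": 0.5},
  {"dp": [0,0,0],"angular": [0,0,0],"fingers": 0.6},
  {"dp": [0,0,0],"angular": [0,0,0],"fingers": 0.7},
  {"dp": [0,0,0],"angular": [0,0,0],"fingers": 0.8},
  {"dp": [0,0,0],"angular": [0,0,0],"fingers": 0.9},
  {"dp": [0,0,0],"angular": [0,0,0],"fingers": 1},
  {"dp": [0,0,0],"angular": [0,0,0],"fingers": 1},
  {"dp": [0,0,0],"angular": [0,0,0],"fingers": 1},
], newtons=80)

```text
time: 26.15
tool_pos: [446.0, 303.0, 5.7]
tcp_rot: [180.0, 0.0, 170.3]
ft_force: [-3.1, -0.9, 4.5]
finger_gap: 7.5
grip_force: 78.7
```

>>> step_arm([
  {"dp": [0,0,-0.02],"angular": [0,0,0],"fingers": 1},
  {"dp": [0,0,-0.08],"angular": [0,0,0],"fingers": 1},
  {"dp": [0,0,-0.18],"angular": [0,0,0],"fingers": 1},
  {"dp": [0,0,-0.3],"angular": [0,0,0],"fingers": 1},
  {"dp": [0,0,-0.43],"angular": [0,0,0],"fingers": 1},
  {"dp": [0,-0.02,-0.56],"angular": [0,0,0],"fingers": 1},
  {"dp": [-0.01,-0.06,-0.66],"angular": [0,0,0],"fingers": 1},
  {"dp": [-0.03,-0.13,-0.72],"angular": [0,0,0],"fingers": 1},
])

```text
time: 27.15
tool_pos: [447.9, 276.4, 151.1]
tcp_rot: [179.9, 0.1, 170.4]
ft_force: [1.0, 0.1, -2.7]
finger_gap: 6.9
grip_force: 78.4
```

>>> step_arm([
  {"dp": [-0.02,-0.08,-0.02],"angular": [0,0,0],"fingers": 1},
  {"dp": [-0.05,-0.19,-0.02],"angular": [0,0,-0.005],"fingers": 1},
  {"dp": [-0.08,-0.32,-0.02],"angular": [0,0,-0.01],"fingers": 1},
  {"dp": [-0.11,-0.46,-0.02],"angular": [0,0,-0.015],"fingers": 1},
  {"dp": [-0.14,-0.6,-0.02],"angular": [0,0,-0.02],"fingers": 1},
  {"dp": [-0.17,-0.74,-0.02],"angular": [0,0,-0.025],"fingers": 1},
  {"dp": [-0.2,-0.87,-0.02],"angular": [0,0,-0.03],"fingers": 1},
  {"dp": [-0.235,-1,-0.02],"angular": [0,0,-0.035],"fingers": 1},
])

```text
time: 28.15
tool_pos: [459.2, 69.5, 152.4]
tcp_rot: [-180.0, -0.1, 176.6]
ft_force: [0.1, 0.2, -3.2]
finger_gap: 7.7
grip_force: 78.5
```

```bash
python3 go.py 600 -220 160 180 0 182.85
```

```text
at [459.2  69.5 152.4] [-1.7998e+02 -1.0000e-01  1.7663e+02] F [ 0.1  0.2 -3.2] gap 7.7 grip 78.5 j [  2. -12. 110.  -0.  82. -84.]
t 28.15 dp [-0.788, -1.404, -0.039] ang [-0.0001, -0.0005, -0.0345] mm 322
```

>>> step_arm([
  {"dp": [-0.02,-0.12,0],"angular": [0,0,-0.005],"fingers": 1},
  {"dp": [-0.04,-0.25,0],"angular": [0,0,-0.01],"fingers": 1},
  {"dp": [-0.06,-0.38,0],"angular": [0,0,-0.015],"fingers": 1},
  {"dp": [-0.08,-0.51,0],"angular": [0,0,-0.02],"fingers": 1},
  {"dp": [-0.1,-0.64,0],"angular": [0,0,-0.025],"fingers": 1},
  {"dp": [-0.12,-0.77,0],"angular": [0,0,-0.03],"fingers": 1},
  {"dp": [-0.14,-0.89,0],"angular": [0,0,-0.0345],"fingers": 1},
  {"dp": [-0.15,-1,0],"angular": [0,0,-0.0345],"fingers": 1},
])

```text
time: 29.15
tool_pos: [477.2, -131.5, 152.3]
tcp_rot: [180.0, -0.1, -177.2]
ft_force: [0.4, -0.5, -3.0]
finger_gap: 7.7
grip_force: 78.5
```

>>> step_arm([
  {"dp": [-0.01,-0.08,0],"angular": [0,0,0],"fingers": 1},
  {"dp": [-0.02,-0.16,0],"angular": [0,0,0],"fingers": 1},
  {"dp": [-0.03,-0.23,0],"angular": [0,0,0],"fingers": 1},
  {"dp": [-0.04,-0.28,0],"angular": [0,0,0],"fingers": 1},
  {"dp": [-0.05,-0.3,0],"angular": [0,0,0],"fingers": 1},
  {"dp": [-0.05,-0.3,0],"angular": [0,0,0],"fingers": 1},
  {"dp": [-0.05,-0.3,0],"angular": [0,0,0],"fingers": 1},
  {"dp": [-0.05,-0.3,0],"angular": [0,0,0],"fingers": 1},
])

```text
time: 30.15
tool_pos: [491.4, -189.2, 153.4]
tcp_rot: [180.0, -0.0, -177.1]
ft_force: [-0.9, 0.6, -3.0]
finger_gap: 7.3
grip_force: 78.5
```

```bash
python3 - <<'E'
from meas import *
I=take('b'); s=sense(); print(s['time'],s['tool_pos'],s['tcp_rot'],s['finger_gap'])
p=np.array(s['tool_pos']); yaw=s['tcp_rot'][2]%360-180
for n in I: print(n,[(b[0].round(1).tolist(),round(b[1])) for b in blobs(seg(I[n],'blue'),4000)], 'held at',proj(n,p-[0,0,0]),'c at',proj(n,[487,-313.4,20]))
def hull(k):
    c=np.vstack(cv2.findContours(k,cv2.RETR_EXTERNAL,cv2.CHAIN_APPROX_NONE)[0]); m=np.zeros_like(k); cv2.fillConvexPoly(m,cv2.convexHull(c),255); return m
it=[]
for n in I:
    k=near(I[n],'blue',proj(n,p+[0,0,10]),1000)
    if k is not None: it.append((n,TRAY,hull(k)))
p0=[p[0],p[1],p[2]-6,yaw]
for i in it: print(i[0],[x.round(2) for x in fit(p0,[i],[0,1,3])])
if len(it)>1: print('both',[x.round(2) for x in fit(p0,it,[0,1,2,3])])
print('c'); trayfit(I,[487,-313.4,0,2.85])
E
```

```text
30.25 [ 491.39881961 -189.28665305  153.43385842] [-1.79999742e+02  2.80599424e-03 -1.77127156e+02] 7.464357420930114
scene [([243.9, 138.2], 4147)] held at [249.85069919 140.95000174] c at [227.41344843 145.09323404]
top [([426.2, 264.4], 691), ([393.0, 233.6], 654)] held at [409.70267306 242.46470573] c at [445.73289778 246.77277651]
scene [array([ 512.41, -190.07,  147.43,    0.97]), np.float64(0.2)]
top [array([ 497.89, -121.52,  147.43,    1.61]), np.float64(3.13)]
both [array([ 504.25, -189.37,  144.9 ,    3.7 ]), np.float64(1.68)]
c
scene 4183.0625 [array([ 485.69, -311.51,    0.  ,    2.64]), np.float64(0.34)]
```

```bash
cat > stack.py <<'E'
from meas import *
def prep(im):
    b=cv2.resize(im,None,fx=S,fy=S,interpolation=cv2.INTER_CUBIC); h=cv2.cvtColor(b,cv2.COLOR_BGR2HSV)
    return seg(im,'blue'),cv2.inRange(h,(0,75,30),(18,255,200))
def hull(n,p,m):
    R,t=T(p); q=(np.array([proj(n,R@v+t) for v in TRAY])+.5)*S-.5
    cv2.fillConvexPoly(m,np.round(cv2.convexHull(q.astype(np.float32))*16).astype(np.int32),255,cv2.LINE_8,4)
def fit2(I,pb,pc,free=(0,1,2,3),span=(8,8,8,4)):
    D={n:prep(I[n]) for n in I}; free=list(free); W={}
    for n in I:
        u=(proj(n,pb[:3])+proj(n,pc[:3]))/2*S; W[n]=(slice(max(int(u[1])-350,0),int(u[1])+350),slice(max(int(u[0])-400,0),int(u[0])+400))
    def f(v):
        p=np.array(pb,float);p[free]=v;e=0
        for n in I:
            m=np.zeros((480*S,640*S),np.uint8);hull(n,p,m);hull(n,pc,m); m=m[W[n]];bl,wd=[x[W[n]] for x in D[n]]
            e+=np.count_nonzero(bl&~m)+np.count_nonzero(wd&m)
        return e/40000
    v0=np.array(pb,float)[free]; sim=np.array([v0]+[v0+np.eye(len(free))[i]*span[free[i]] for i in range(len(free))])
    r=minimize(f,v0,method='Nelder-Mead',options=dict(initial_simplex=sim,xatol=.05,fatol=1e-5,maxiter=250)); return r.x.round(2),round(r.fun,4)
E
python3 - <<'E'
from stack import *
I={n:cv2.imread(f'pics/{n}_b.png') for n in('scene','top')}
pb=[491.4,-189.3,148,2.87];pc=[487,-313.4,0,2.85]
print('both',fit2(I,pb,pc)); 
for n in I: print(n,fit2({n:I[n]},pb,pc,(0,1,3)))
E
```

```text
both (array([ 491.98, -188.52,  149.12,    2.74]), np.float64(0.0001))
scene (array([ 491.26, -188.84,    2.53]), np.float64(0.0001))
top (array([ 492.07, -188.96,    2.74]), np.float64(0.0))
```

```bash
python3 go.py 486.5 -314 110 180 0 182.85
```

```text
at [ 491.4 -189.3  153.4] [-180.      0.   -177.13] F [-0.6  0.9 -3.2] gap 7.5 grip 78.5 j [ -27.   -2.  101.    0.   81. -120.]
t 30.25 dp [0.056, -0.622, 0.217] ang [-0.0, 0.0, 0.0001] mm 132
```

>>> step_arm([
  {"dp": [0.005,-0.06,0],"angular": [0,0,0],"fingers": 1},
  {"dp": [0.015,-0.16,0],"angular": [0,0,0],"fingers": 1},
  {"dp": [0.025,-0.28,0.02],"angular": [0,0,0],"fingers": 1},
  {"dp": [0.035,-0.4,0.06],"angular": [0,0,0],"fingers": 1},
  {"dp": [0.045,-0.52,0.12],"angular": [0,0,0],"fingers": 1},
  {"dp": [0.056,-0.6,0.18],"angular": [0,0,0],"fingers": 1},
  {"dp": [0.056,-0.622,0.217],"angular": [0,0,0],"fingers": 1},
  {"dp": [0.056,-0.622,0.217],"angular": [0,0,0],"fingers": 1},
])

```text
time: 31.25
tool_pos: [485.8, -313.9, 108.8]
tcp_rot: [179.9, -0.1, -177.2]
ft_force: [0.5, 0.8, -2.5]
finger_gap: 7.3
grip_force: 78.5
```

```bash
python3 - <<'E'
from stack import *
I=take('d'); s=sense(); p=np.array(s['tool_pos']); print(s['time'],p,s['tcp_rot'])
pc=[487,-313.4,0,2.85]; pb=[p[0],p[1],p[2]-4.5,2.85]
print('both',fit2(I,pb,pc))
for n in I: print(n,fit2({n:I[n]},pb,pc,(0,1,3)))
E
python3 go.py 486.5 -314 54 180 0 182.85
```

```text
31.35 [ 486.61259154 -313.81923282  110.14840334] [ 1.79983270e+02  5.85303199e-03 -1.77121233e+02]
both (array([ 486.94, -314.34,  104.22,    2.87]), np.float64(0.0012))
scene (array([ 486.38, -312.48,    2.92]), np.float64(0.0006))
top (array([ 487.13, -314.69,    2.66]), np.float64(0.0002))
at [ 486.6 -313.8  110.1] [ 1.7998e+02  1.0000e-02 -1.7712e+02] F [-0.2  0.7 -3.5] gap 7.4 grip 78.5 j [ -38.    8.   95.    0.   77. -131.]
t 31.35 dp [0.001, -0.001, 0.281] ang [0.0001, 0.0, 0.0002] mm 56
```

>>> step_arm([
  {"dp": [0,0,0.04],"angular": [0,0,0],"fingers": 1},
  {"dp": [0,0,0.1],"angular": [0,0,0],"fingers": 1},
  {"dp": [0,0,0.17],"angular": [0,0,0],"fingers": 1},
  {"dp": [0,0,0.23],"angular": [0,0,0],"fingers": 1},
  {"dp": [0,0,0.27],"angular": [0,0,0],"fingers": 1},
  {"dp": [0,0,0.295],"angular": [0,0,0],"fingers": 1},
  {"dp": [0,0,0.3],"angular": [0,0,0],"fingers": 1},
  {"dp": [0,0,0.3],"angular": [0,0,0],"fingers": 1},
])

```text
time: 32.35
tool_pos: [486.6, -314.6, 50.4]
tcp_rot: [-180.0, 0.0, -177.2]
ft_force: [0.1, -0.2, -3.3]
finger_gap: 7.3
grip_force: 78.5
```

>>> step_arm([
  {"dp": [0,0,0.01],"angular": [0,0,0],"fingers": 1},
  {"dp": [0,0,0.02],"angular": [0,0,0],"fingers": 1},
  {"dp": [0,0,0.03],"angular": [0,0,0],"fingers": 1},
  {"dp": [0,0,0.038],"angular": [0,0,0],"fingers": 1},
  {"dp": [0,0,0.045],"angular": [0,0,0],"fingers": 1},
  {"dp": [0,0,0.05],"angular": [0,0,0],"fingers": 1},
  {"dp": [0,0,0.055],"angular": [0,0,0],"fingers": 1},
  {"dp": [0,0,0.055],"angular": [0,0,0],"fingers": 1},
])

```text
time: 33.35
tool_pos: [486.4, -314.4, 39.7]
tcp_rot: [-180.0, -0.0, -177.2]
ft_force: [-3.6, 2.8, 5.2]
finger_gap: 7.2
grip_force: 80.0
```

>>> step_arm([
  {"dp": [0,0,0],"angular": [0,0,0],"fingers": 0.8},
  {"dp": [0,0,0],"angular": [0,0,0],"fingers": 0.6},
  {"dp": [0,0,0],"angular": [0,0,0],"fingers": 0.4},
  {"dp": [0,0,0],"angular": [0,0,0],"fingers": 0.4},
  {"dp": [0,0,0],"angular": [0,0,0],"fingers": 0.4},
  {"dp": [0,0,0],"angular": [0,0,0],"fingers": 0.4},
  {"dp": [0,0,-0.05],"angular": [0,0,0],"fingers": 0.4},
  {"dp": [0,0,-0.15],"angular": [0,0,0],"fingers": 0.4},
], newtons=40)

```text
time: 34.35
tool_pos: [485.8, -313.9, 69.3]
tcp_rot: [179.9, -0.1, -177.2]
ft_force: [0.1, -0.3, -0.1]
finger_gap: 50.6
grip_force: 0.0
```

>>> step_arm([
  {"dp": [0,0,-0.1],"angular": [0,0,0],"fingers": 0.4},
  {"dp": [0,0,-0.25],"angular": [0,0,0],"fingers": 0.4},
  {"dp": [0,0,-0.45],"angular": [0,0,0],"fingers": 0.4},
  {"dp": [0.2,0,-0.6],"angular": [0,0,0],"fingers": 0.4},
  {"dp": [0.4,0,-0.7],"angular": [0,0,0],"fingers": 0.4},
  {"dp": [0.55,-0.2,-0.7],"angular": [0,0,0],"fingers": 0.4},
  {"dp": [0.6,-0.5,-0.7],"angular": [0,0,0],"fingers": 0.4},
  {"dp": [0.6,-0.7,-0.7],"angular": [0,0,0],"fingers": 0.4},
])

```text
time: 35.35
tool_pos: [372.6, -462.9, 211.5]
tcp_rot: [-179.8, 0.1, -177.2]
ft_force: [0.6, 0.4, 0.6]
finger_gap: 51.4
grip_force: 0.0
```

```bash
python3 - <<'E'
from stack import *
I=take('e'); s=sense(); print(s['time'],s['tool_pos'],s['finger_gap'],s['ft_force'])
pc=[487,-313.4,0,2.85]
print('both',fit2(I,[487,-313.4,34,2.85],pc))
print('scene',fit2({'scene':I['scene']},[487,-313.4,38,2.85],pc,(2,3)),'top',fit2({'top':I['top']},[487,-313.4,34,2.85],pc,(0,1,3)))
ridgefit(I,[567,65.6,8,5])
k=I['scene'][110:190,185:265]; K2=I['top'][205:285,405:485]; d=I['scene'][200:300,230:330]
cv2.imwrite('pics/fin.png',np.hstack([cv2.resize(x,(260,260),interpolation=2) for x in(k,K2,d)]))
E
```

```text
35.45 [ 372.56209032 -463.81570137  210.25853679] 51.49009923857655 [ 0.72334999 -0.29811223 -0.05310753]
both (array([ 487.37, -315.23,   35.18,    3.07]), np.float64(0.0008))
scene (array([36.77,  2.95]), np.float64(0.0006)) top (array([ 487.57, -316.4 ,    2.93]), np.float64(0.0003))
scene 331.6875 [array([564.49,  65.97,   8.  ,   6.78]), np.float64(0.13)]
top 183.75 [array([567.01,  66.77,   8.  ,   5.48]), np.float64(0.08)]
```

```bash
python3 -c "
from bench import *
print(hand_in())"
```

```text
the job is handed in; nothing more can be done
None
```

I handed in the job at about 35.5 s. By my camera measurements pack_3 is home in the free bay, within about 1 mm of where it belongs. tray_b is released on tray_c; its height of about 34 mm at release says it nested, though the two camera fits read 35–37 mm and my picture allowance was used up, so I did not view the final stack.

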